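Put the lathe tools away by hand and size

ROBOT

A 6-joint arm with a two-finger parallel gripper is mounted at the origin on a cart in front of the work surface, level with it; the furniture and walls round the work are solid. World frame = base frame: x ahead of the robot, y to its left, z up, the work surface at z = 0. Lengths are in mm, angles in degrees, forces in N, time in s.
With the tool pointing down it reaches from about 300 to 850 mm from the base axis. Payload 4.2 kg.
Tool frame: the origin (TCP) lies midway between the tips of the shut fingers; the grasp point (between the pads) lies 19 mm behind it; x points along the fingers, y is the direction in which the jaws open and shut, and the axes are right-handed (so a half turn about x gives the same grasp; the last joint's range is limited). The gripper opens to 91 mm and grips with 3 to 60 N. Pads are 32 mm wide; open, the fingers measure 118 mm over their backs; the gripper's body (76 mm by 178 mm) begins 60 mm behind the grasp point.
Start: joints at [74.771, 18.312, 89.639, -0, 72.044, -1.146], TCP at [139.918, 557.736, 184.576] pointing down, gripper open.
Joint ranges: [-177.97, 177.97], [-48.28, 115.42], [12.27, 149.76], [-77.06, 257.06], [2.81, 150.46], [-146.56, 146.56]. Speed limits (degrees/s): [147.25, 147.25, 180, 180, 180, 180].

INTERFACE

Orientations are given as [roll, pitch, yaw] about the fixed x, y, z axes, in that order (R = Rz(yaw) Ry(pitch) Rx(roll)).
In Python, from workcell import * gives the robot as it stands.
- The arm moves only by the shell command python3 -m handwheel 'ROWS' [FORCE]. ROWS is a JSON object of lists of equal length, an entry for each row: "gripper": the closure, from 0 (fully open) to 1 (shut); "offset": the shift along the tool's x, y, z in mm, a list of three; "rot": the turn, a rotation vector about the tool's x, y, z in degrees, a list of three. A call has 1 to 5 rows; each row is the pose to reach, as a shift and turn from the pose commanded when the call began, along the tool's axes at that moment; what a row does not reach only later rows make up. A row lasts 1/12 s, in which the tool goes at most 41.7 mm and 7.16 degrees, less where a joint would pass 70% of its speed; a pose out of reach is approached as far as the arm can. A call with a gripper value outside its range is refused whole. The fingers move at their own pace and stop on an object; FORCE is the grip in N (left out, the last holds). Time passes only in rows, so rows that repeat a pose let the fingers close. It gives the time, the measured TCP pose, the force and the opening at its end, in the units of the state.
- state(): the state, without advancing time (a new reading comes with each control period).
- grab_frame(name): name is "scene" or "top" or "wrist"; returns the picture (384x512x3 uint8, red, green, blue); there is no depth.
- camera_params(name): a dict with "fx", "fy", "cx", "cy" (pixels), "position" and "attitude" of the camera in the world; the wrist camera has in their place "hand_eye" (4x4, takes a point from camera to tool coordinates, whose origin is the TCP and whose axes are the tool frame's). Camera axes: x right, y up, looking along -z (the intrinsics and any distortion apply to the point x, -y, -z); pixel columns grow to the right and rows downward; lengths in mm; the calibration is good to about 2 mm. A picture is of the moment at which its call begins: read the wrist's pose just before it. camera_params takes no time and is no camera call.
- job_done(): hands the job in, once; it reports no verdict.
The state is a dict: "time_s": time; "qpos": joint angles; "qvel": joint speeds; "effort": joint torques, N m; "ee_pos": TCP position; "ee_rot": TCP orientation; "force": force on the tool from outside, world axes, zero at the start; "torque": the same for the moment, N m; "gripper_width": finger opening in mm.
Only numpy, scipy, OpenCV 4.12 (cv2) and the standard library are available. Lean on these libraries where they do the work, as an engineer would, in place of code of your own. Each camera call takes 0.05 s, during which the arm holds its last target.

TASK

The five lathe tools lying loose on the bench go back into their two trays: right-hand tools (with the head pointing away from you it bends to the left) in the blue tray, left-hand tools (head bending to the right) in the green tray, heads toward the far end as the trays are shaped. In each tray every tool lies down fully in the notches for its shank, so that the row runs in order of size from the narrowest to the widest notch, each elbow just ahead of the front notched bar like that of the tool already in the green tray. Leave that tool in its place and do not disturb the boring bar and the collet.

Things in the scene. Friction and masses are not known exactly. Their poses are not given: they have to be found in the camera images.
- rh_tool_16: Small right-hand lathe tool: grey steel bar 16 mm wide and high, straight shank 80 mm, then a head bent 45 deg to its left (+y), gold insert at the nose. Origin: elbow, on the shank's centre line and underside; x along the shank to the head (shank x = -80..0), nose at (17, +17) mm. 0.19 kg, centre of mass x = -30; a grip at x = -34 clears the tray's bars. Loose on the bench.
- rh_tool_20: Middle right-hand lathe tool: grey steel bar 20 mm wide and high, straight shank 95 mm, then a head bent 45 deg to its left (+y), gold insert at the nose. Origin: elbow, on the shank's centre line and underside; x along the shank to the head (shank x = -95..0), nose at (22, +22) mm. 0.37 kg, centre of mass x = -36; a grip at x = -40 clears the tray's bars. Loose on the bench.
- rh_tool_25: Large right-hand lathe tool: grey steel bar 25 mm wide and high, straight shank 110 mm, then a head bent 45 deg to its left (+y), gold insert at the nose. Origin: elbow, on the shank's centre line and underside; x along the shank to the head (shank x = -110..0), nose at (27, +27) mm. 0.68 kg, centre of mass x = -40; a grip at x = -42 clears the tray's bars. Loose on the bench.
- lh_tool_16: Small left-hand lathe tool: grey steel bar 16 mm wide and high, straight shank 80 mm, then a head bent 45 deg to its right (-y), gold insert at the nose. Origin: elbow, on the shank's centre line and underside; x along the shank to the head (shank x = -80..0), nose at (17, -17) mm. 0.19 kg, centre of mass x = -30; a grip at x = -34 clears the tray's bars. Loose on the bench.
- lh_tool_20: Middle left-hand lathe tool: grey steel bar 20 mm wide and high, straight shank 95 mm, then a head bent 45 deg to its right (-y), gold insert at the nose. Origin: elbow, on the shank's centre line and underside; x along the shank to the head (shank x = -95..0), nose at (22, -22) mm. 0.37 kg, centre of mass x = -36; a grip at x = -40 clears the tray's bars. Already home in the green tray.
- lh_tool_25: Large left-hand lathe tool: grey steel bar 25 mm wide and high, straight shank 110 mm, then a head bent 45 deg to its right (-y), gold insert at the nose. Origin: elbow, on the shank's centre line and underside; x along the shank to the head (shank x = -110..0), nose at (27, -27) mm. 0.68 kg, centre of mass x = -40; a grip at x = -42 clears the tray's bars. Loose on the bench.
- blue_tray: Blue tray for right-hand tools, fixed, metal, 150 x 164 mm, rim 13 high. Origin: centre of underside; x to the far end (heads). White 12 mm bars with notches at x = 27 and -31: notch floors z = 10, teeth 21, tray floor 4. Notches for 16, 20, 25 mm shanks (8 mm wider) at y = +52, 0, -52. Seated elbow: x = +41, z = 10. Steel pegs 22 high by the noses keep left-hand tools out.
- green_tray: Green tray for left-hand tools, fixed, metal, 150 x 164 mm, rim 13 high. Origin: centre of underside; x to the far end (heads). White 12 mm bars with notches at x = 27 and -31: notch floors z = 10, teeth 21, tray floor 4. Notches for 16, 20, 25 mm shanks (8 mm wider) at y = -52, 0, +52. Seated elbow: x = +41, z = 10. Steel pegs 22 high by the noses keep right-hand tools out.
- boring_bar: bystander: dark boring bar lying between the loose tools and the wooden case, 161 x 35 mm, 34 mm high; origin at the centre of its underside, x along it
- er_collet: bystander: grey slotted collet standing upright near the wooden case, 33 mm across, 46 mm high; origin at the centre of its underside

How it is judged (in metres and radians):
At the end, for the whole second after the job is handed in: All six tools lie released and at rest in their own notches, heads to the far end: right-hand in the blue tray, left-hand in the green; elbow within 10 mm along, 8 mm across and 4 mm in height of its place, parallel to the tray within 0.12 rad, level within 0.08 rad (x of rh_tool_16 in the frame of blue_tray between 0.031 and 0.051 m and y of rh_tool_16 in the frame of blue_tray between 0.044 and 0.06 m and z of rh_tool_16 in the frame of blue_tray between 0.006 and 0.014 m and angle between the x axis of each of rh_tool_16, rh_tool_20, rh_tool_25 and the x axis of blue_tray, either way round below 0.12 rad and angle between each of rh_tool_16, rh_tool_20, rh_tool_25, lh_tool_16, lh_tool_20, lh_tool_25's own z axis and vertical below 0.08 rad and linear speed of each of rh_tool_16, rh_tool_20, rh_tool_25, lh_tool_16, lh_tool_20, lh_tool_25 below 0.02 m/s and contact force between the fingers and rh_tool_16 below 0.1 N and x of rh_tool_20 in the frame of blue_tray between 0.031 and 0.051 m and y of rh_tool_20 in the frame of blue_tray between -0.008 and 0.008 m and z of rh_tool_20 in the frame of blue_tray between 0.006 and 0.014 m and contact force between the fingers and rh_tool_20 below 0.1 N and x of rh_tool_25 in the frame of blue_tray between 0.031 and 0.051 m and y of rh_tool_25 in the frame of blue_tray between -0.06 and -0.044 m and z of rh_tool_25 in the frame of blue_tray between 0.006 and 0.014 m and contact force between the fingers and rh_tool_25 below 0.1 N and x of lh_tool_16 in the frame of green_tray between 0.031 and 0.051 m and y of lh_tool_16 in the frame of green_tray between -0.06 and -0.044 m and z of lh_tool_16 in the frame of green_tray between 0.006 and 0.014 m and angle between the x axis of each of lh_tool_16, lh_tool_20, lh_tool_25 and the x axis of green_tray, either way round below 0.12 rad and contact force between the fingers and lh_tool_16 below 0.1 N and x of lh_tool_20 in the frame of green_tray between 0.031 and 0.051 m and y of lh_tool_20 in the frame of green_tray between -0.008 and 0.008 m and z of lh_tool_20 in the frame of green_tray between 0.006 and 0.014 m and contact force between the fingers and lh_tool_20 below 0.1 N and x of lh_tool_25 in the frame of green_tray between 0.031 and 0.051 m and y of lh_tool_25 in the frame of green_tray between 0.044 and 0.06 m and z of lh_tool_25 in the frame of green_tray between 0.006 and 0.014 m and contact force between the fingers and lh_tool_25 below 0.1 N); the robot touches nothing.
It fails at once if the tool already in the green tray is pushed out of its place (more than 12 mm) (distance of lh_tool_20 from where it was at the start of the episode above 0.012 m).
It fails at once if the boring bar is disturbed (moved more than 20 mm) (distance of boring_bar from where it was at the start of the episode above 0.02 m).
It fails at once if the collet is disturbed (moved more than 20 mm) (distance of er_collet from where it was at the start of the episode above 0.02 m).
It also fails if it takes over 109 s, if anything falls off the work surface, if the arm or the gripper's body presses on something with over 40 N, if the wrist force passes 120 N, or if a joint passes its speed limit or range.

## Working session

There is one attempt and no reset: what is moved stays moved. The work goes in short steps, Python scripts to look and compute and a shell command to move; the robot and the scene stay as the last step left them, time stands still between calls to the robot, and variables do not carry over. Pictures are saved under pics/ and viewed, and the job is handed in when it is done.

```bash
ls; mkdir -p pics; python3 - <<'E'
from workcell import *
import cv2
print(state())
for n in ("scene","top","wrist"):
    print(n,camera_params(n))
for n in ("scene","top"):
    cv2.imwrite(f"pics/{n}0.png",cv2.resize(grab_frame(n)[:,:,::-1],None,fx=1.5,fy=1.5,interpolation=cv2.INTER_CUBIC))
E
```

```text
pics
{'time_s': 0.0, 'qpos': array([ 7.47696577e+01,  1.83536688e+01,  8.97061028e+01, -6.53270025e-05,
        7.20426783e+01, -1.14678147e+00]), 'qvel': array([-0.00020997, -0.15677805,  0.01591913, -0.10457949, -0.03491079,
        0.00629965]), 'effort': array([ 2.91235992e-04, -4.12468386e+01, -2.31980610e+01,  7.26551330e-02,
        4.56508552e-02, -1.38732939e-04]), 'ee_pos': array([139.78296257, 557.18666184, 183.70204545]), 'ee_rot': array([ -91.11204683,   89.89755007, -105.19558745]), 'force': array([-0.16248195,  0.47903437,  0.06715626]), 'torque': array([ 0.01006651, -0.00161075,  0.01670161]), 'gripper_width': 91.05814791252692}
scene {'fx': 380.32388528117895, 'fy': 380.32388528117895, 'cx': 255.61441912237572, 'cy': 192.5785739749096, 'position': array([ 153.54368727, -316.28777957,  752.85234615]), 'attitude': array([ 41.86736204,   0.42894078, -42.5045326 ])}
top {'fx': 471.46453191486216, 'fy': 471.46453191486216, 'cx': 247.21914693175057, 'cy': 190.61059841395658, 'position': array([ 331.53103425,  145.68061642, 1177.02349544]), 'attitude': array([ 1.16193620e+01, -1.00595453e-02, -9.18327240e+01])}
wrist {'fx': 309.96439091710056, 'fy': 309.96439091710056, 'cx': 254.15561435391248, 'cy': 189.52952494040048, 'hand_eye': array([[ 2.71708417e-04,  2.82846312e-01, -9.59165205e-01,
        -1.99737696e+02],
       [ 9.99999915e-01,  2.22052057e-04,  3.48756395e-04,
        -1.07025374e-01],
       [ 3.11629067e-04, -9.59165218e-01, -2.82846227e-01,
        -7.98115620e+01],
       [ 0.00000000e+00,  0.00000000e+00,  0.00000000e+00,
         1.00000000e+00]])}
```

View pics/top0.png

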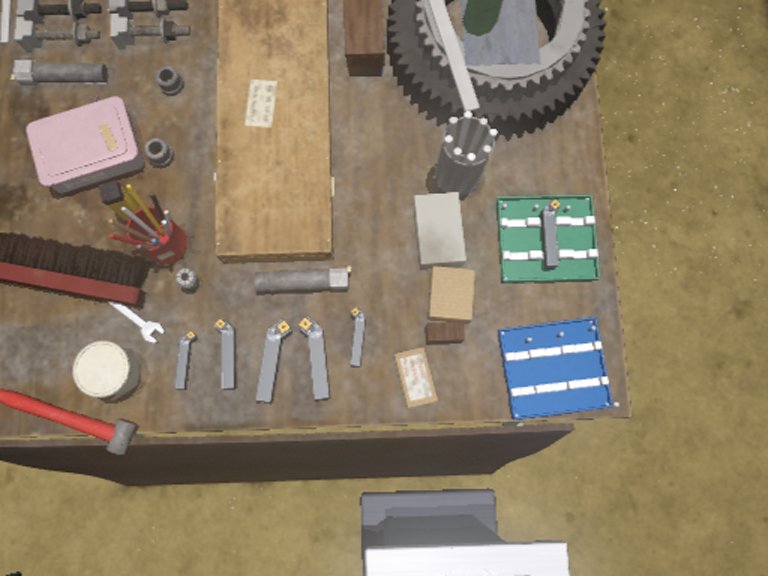

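View pics/scene0.png

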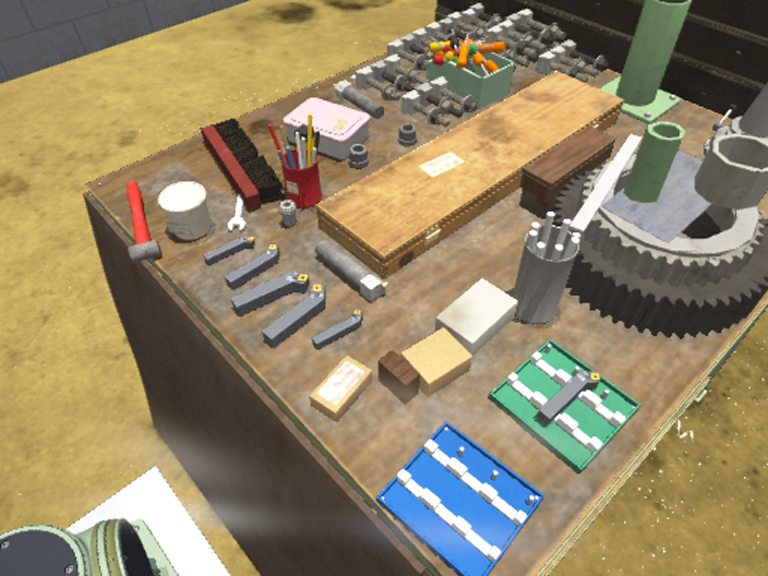

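```bash
cat > h.py <<'E'
from workcell import *
import numpy as np, cv2
from scipy.spatial.transform import Rotation as R
def cam(n, st=None):
    p=camera_params(n)
    K=np.array([[p['fx'],0,p['cx']],[0,p['fy'],p['cy']],[0,0,1]])
    if n=='wrist':
        st=st or state()
        T=np.eye(4);T[:3,:3]=R.from_euler('xyz',st['ee_rot'],degrees=True).as_matrix();T[:3,3]=st['ee_pos']
        T=T@p['hand_eye'];return K,T[:3,:3],T[:3,3]
    return K,R.from_euler('xyz',p['attitude'],degrees=True).as_matrix(),np.array(p['position'])
def ray(c,uv,z):
    K,Rm,t=c
    uv=np.atleast_2d(np.asarray(uv,float))
    d=np.c_[(uv[:,0]-K[0,2])/K[0,0],-(uv[:,1]-K[1,2])/K[1,1],-np.ones(len(uv))]@Rm.T
    return t+d*((z-t[2])/d[:,2])[:,None]
def proj(c,P):
    K,Rm,t=c
    q=(np.atleast_2d(P)-t)@Rm
    return np.c_[K[0,0]*q[:,0]/-q[:,2]+K[0,2],K[1,1]*-q[:,1]/-q[:,2]+K[1,2]]
def toolmove(dest,yaw=None,st=None):
    st=st or state()
    Rm=R.from_euler('xyz',st['ee_rot'],degrees=True).as_matrix()
    return Rm.T@(np.array(dest)-st['ee_pos'])
E
python3 - <<'E'
from h import *
c=cam('top'); im=grab_frame('top')[:,:,::-1].copy(); cv2.imwrite('pics/top_raw.png',im)
cv2.imwrite('pics/topA.png',cv2.resize(im[195:285,100:300],None,fx=4,fy=4,interpolation=cv2.INTER_CUBIC))
cv2.imwrite('pics/topB.png',cv2.resize(im[120:285,280:420],None,fx=3.6,fy=3.6,interpolation=cv2.INTER_CUBIC))
hsv=cv2.cvtColor(im,cv2.COLOR_BGR2HSV)
for n,lo,hi in (('blue',(100,150,60),(125,255,255)),('green',(70,100,50),(95,255,255))):
    m=cv2.inRange(hsv,lo,hi); m[:,:320]=0; m[:110]=0
    cs=max(cv2.findContours(m,0,2)[0],key=cv2.contourArea)
    b=cv2.boxPoints(cv2.minAreaRect(cv2.convexHull(cs)))
    w=ray(c,b,13)[:,:2]
    print(n,b.round(1).tolist(),w.round(1).tolist(),w.mean(0),np.linalg.norm(np.roll(w,-1,0)-w,axis=1))
m=cv2.inRange(hsv,(15,120,120),(30,255,255))[195:285,100:260]
g=cv2.connectedComponentsWithStats(m)
for s,ce in zip(g[2],g[3]): print(s[4],ce+[100,195],ray(c,ce+[100,195],20)[0])
E
```

```text
blue [[380.6000061035156, 216.1999969482422], [390.5, 210.8000030517578], [398.29998779296875, 225.1999969482422], [388.3999938964844, 230.60000610351562]] [[495.0, -192.4], [507.7, -218.3], [471.1, -234.3], [458.5, -208.6]] [ 483.07799427 -213.38864442] [28.86253384 40.00380196 28.68091956 39.90370511]
green [[385.0, 164.0], [386.0, 163.0], [386.5, 163.5], [385.5, 164.5]] [[628.8, -215.6], [631.3, -218.4], [630.0, -219.5], [627.4, -216.8]] [ 629.37329103 -217.57509743] [3.77790426 1.78064661 3.77704451 1.77983174]
14334 [179.48639598 239.60841356] [451.97900333 307.85447096  20.        ]
5 [236.8 206.8] [529.04243652 165.09218092  20.        ]
15 [146.13333333 215.13333333] [515.28992153 390.30142259  20.        ]
20 [203.25 215.65] [509.47216676 248.80998278  20.        ]
21 [188.80952381 217.38095238] [506.28545358 284.6098502   20.        ]
5 [127.2 222.8] [497.63472127 436.83952739  20.        ]
```

View pics/topA.png

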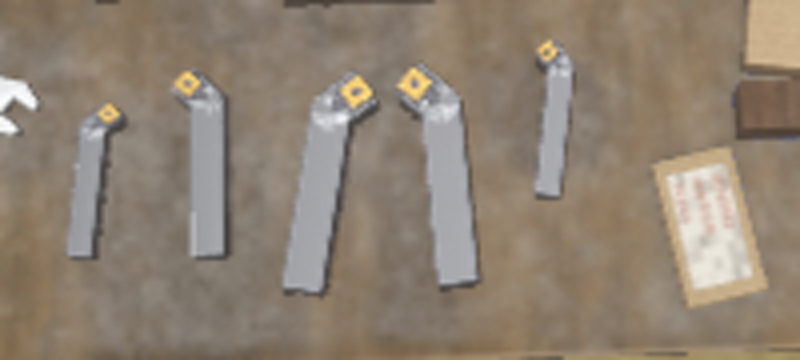

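View pics/topB.png

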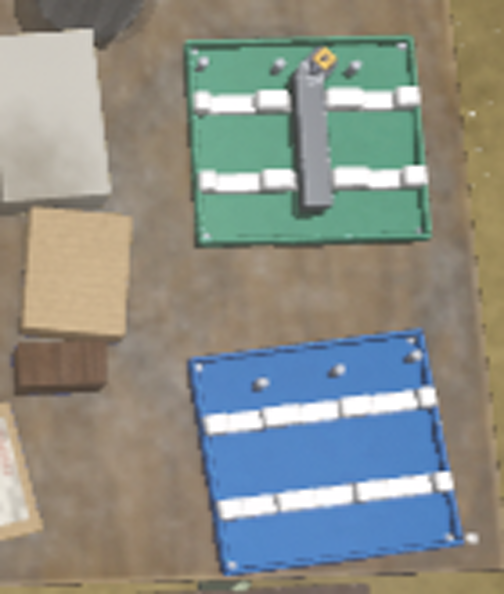

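```bash
python3 - <<'E'
from h import *
c=cam('top'); im=cv2.imread('pics/top_raw.png')
hsv=cv2.cvtColor(im,cv2.COLOR_BGR2HSV)
for y,x in ((225,345),(265,350),(145,345),(170,350),(260,220),(250,155),(270,178)): print(hsv[y,x],end=' ')
print()
for n,lo,hi in (('blue',(95,90,40),(130,255,255)),('green',(60,60,30),(95,255,255))):
    m=cv2.inRange(hsv,lo,hi); m[:,:325]=0; m[:125]=0
    m=cv2.morphologyEx(m,cv2.MORPH_OPEN,np.ones((2,2)))
    if n=='blue': m[:205]=0
    else: m[195:]=0
    pts=cv2.findNonZero(m)
    h=cv2.convexHull(pts); b=cv2.boxPoints(cv2.minAreaRect(h))
    q=cv2.approxPolyDP(h,6,True)[:,0]
    for b in (b,q):
        w=ray(c,b,13)[:,:2]
        print(n,b.round(1).tolist(),w.round(1).tolist(),w.mean(0).round(1),np.linalg.norm(np.roll(w,-1,0)-w,axis=1).round(1))
m=cv2.inRange(hsv,(0,0,90),(180,255,255)); 
m=((hsv[...,1]<60)&(hsv[...,2]>80)).astype(np.uint8)*255
cv2.imwrite('pics/m.png',cv2.resize(m[195:285,100:300],None,fx=4,fy=4))
m=m.copy(); m[:195]=0;m[285:]=0;m[:,:100]=0
n,l,s,ce=cv2.connectedComponentsWithStats(m)
for i in range(1,n):
    if s[i,4]>80: print(s[i],ce[i].round(1))
E
```

```text
[107 145 194] [107 145 199] [ 76  93 167] [  0   0 255] [ 16  67 137] [111  11 157] [ 15  59 143] 
blue [[333.1000061035156, 220.1999969482422], [400.79998779296875, 211.1999969482422], [408.8999938964844, 271.8999938964844], [341.20001220703125, 281.0]] [[488.8, -73.4], [506.1, -244.1], [356.1, -249.2], [339.9, -82.8]] [ 422.7 -162.4] [171.6 150.1 167.2 149.3]
blue [[407, 272], [343, 280], [335, 220], [398, 214]] [[356.2, -244.5], [342.0, -87.4], [489.1, -78.1], [499.2, -236.3]] [ 421.6 -161.6] [157.8 147.4 158.5 143.3]
green [[331.8999938964844, 132.0], [398.3999938964844, 130.0], [400.20001220703125, 187.0], [333.70001220703125, 189.0]] [[718.4, -86.1], [718.5, -258.5], [567.8, -248.4], [567.8, -80.3]] [ 643.1 -168.3] [172.4 151.  168.1 150.7]
green [[399, 187], [336, 188], [333, 132], [394, 131]] [[567.8, -245.5], [570.3, -86.3], [718.4, -88.9], [716.0, -246.9]] [ 643.1 -166.9] [159.2 148.1 158.  148.2]
[ 100  195  120   90 7770] [162.3 239.1]
[ 285  195   62   77 1580] [319.2 226.8]
[336 195  76  53 997] [390.4 222.2]
[216 205  41  41 990] [236.3 225.1]
[266 236  22  32 467] [276.8 251.1]
[340 247  70  18 383] [374. 257.]
[385 257  32  21 139] [404.5 270.1]
[258 259  38  23 321] [273.9 271.3]
[335 280  47   5 121] [354.8 283. ]
```

View pics/m.png

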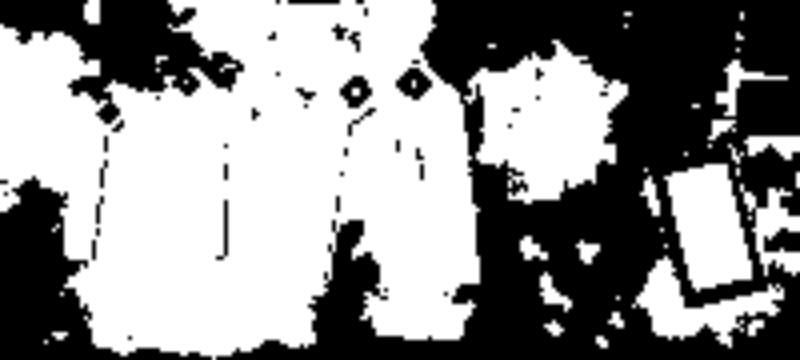

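```bash
python3 - <<'E'
from h import *
c=cam('top'); im=cv2.imread('pics/top_raw.png')
hsv=cv2.cvtColor(im,cv2.COLOR_BGR2HSV)
m=((hsv[...,1]<30)&(hsv[...,2]>100)).astype(np.uint8)*255
m[:200]=0;m[272:]=0;m[:,:112]=0;m[:,250:]=0
n,l,s,ce=cv2.connectedComponentsWithStats(m)
for i in range(1,n):
    if s[i,4]>60:
        pts=cv2.findNonZero((l==i).astype(np.uint8))
        # shank: lower part
        y1=s[i,1]+s[i,3]; p=pts[pts[:,0,1]>y1-0.62*s[i,3]]
        r=cv2.minAreaRect(p); b=cv2.boxPoints(r); h=16 if s[i,4]<220 else 22
        w=ray(c,b,h)[:,:2]; e=np.roll(w,-1,0)-w; L=np.linalg.norm(e,axis=1); k=L.argmax()
        d=e[k]*np.sign(e[k][0]);
        back=w[np.argsort(w@d)[:2]].mean(0)
        print(s[i],L.round(1),'back',back.round(1),'yaw',np.degrees(np.arctan2(d[1],d[0])).round(1))
# wrist view destination helpers
st=state(); print(R.from_euler('xyz',st['ee_rot'],degrees=True).as_matrix().round(3))
E
```

```text
[233 205  11  40 250] [57.1 17.2 57.1 17. ] back [437.5 169.6] yaw -8.2
[198 211  22  55 552] [26.6 82.6 26.2 82.6] back [386.8 224.7] yaw 4.6
[143 212  13  48 396] [19.7 68.3 19.4 68.3] back [406.9 376.9] yaw 0.6
[170 213  24  55 542] [82.6 26.  82.6 25.6] back [386.  319.4] yaw -9.5
[116 223  12  36 238] [52.6 16.3 52.6 16.1] back [411.  454.4] yaw -4.7
[[-0.     0.243  0.97 ]
 [-0.001  0.97  -0.243]
 [-1.    -0.001 -0.   ]]
```

```bash
cat >> h.py <<'E'
def plan(x,y,z,yaw):
    """offset/rot from present measured pose to TCP x,y,z with tool z axis at yaw, pointing down"""
    st=state(); Rm=R.from_euler('xyz',st['ee_rot'],degrees=True).as_matrix()
    a=np.radians(yaw); D=np.c_[[0,0,-1],[-np.sin(a),np.cos(a),0],[np.cos(a),np.sin(a),0]]
    rv=np.degrees(R.from_matrix(Rm.T@D).as_rotvec()); o=Rm.T@(np.array([x,y,z])-st['ee_pos'])
    cy=np.degrees(np.arctan2(Rm[1,2],Rm[0,2]))
    print('t',round(st['time_s'],2),'pos',st['ee_pos'].round(1),'yaw',cy.round(2),'w',round(st['gripper_width'],1),'F',st['force'].round(1),'| off',o.round(1).tolist(),'rot',rv.round(1).tolist(),'rows',round(max(np.linalg.norm(o)/41.7,np.linalg.norm(rv)/7.16),1))
if __name__=='__main__':
    import sys; plan(*map(float,sys.argv[1:5]))
E
python3 h.py 330 315 210 0
```

```text
t 0.15 pos [139.8 557.3 183.9] yaw -14.09 w 90.7 F [-0.3 -0.3  0.3] | off [-25.8, -188.8, 243.4] rot [-14.1, -0.0, 0.1] rows 7.4
```

```bash
python3 -m handwheel '{"gripper":[0,0,0,0,0],"offset":[[-26,-189,243],[-26,-189,243],[-26,-189,243],[-26,-189,243],[-26,-189,243]],"rot":[[-14,0,0],[-14,0,0],[-14,0,0],[-14,0,0],[-14,0,0]]}' 40; python3 h.py 330 315 210 0
```

```text
time_s: 0.57
ee_pos: [267.7, 393.4, 201.9]
ee_rot: [-105.9, 90.0, -106.0]
force: [1.0, 0.8, -0.6]
gripper_width: 91.5
t 0.57 pos [267.7 393.4 201.9] yaw -0.03 w 91.5 F [ 1.   0.8 -0.6] | off [-8.1, -78.4, 62.4] rot [-0.0, -0.0, 0.0] rows 2.4
```

```bash
python3 -m handwheel '{"gripper":[0,0,0,0],"offset":[[-8,-78,62],[-8,-78,62],[-8,-78,62],[-8,-78,62]],"rot":[[0,0,0],[0,0,0],[0,0,0],[0,0,0]]}'; python3 - <<'E'
from h import *
st=state();im=grab_frame('wrist')[:,:,::-1].copy()
print(st['ee_pos'],np.abs(st['qvel']).max())
cv2.imwrite('pics/w1_raw.png',im);np.save('w1.npy',st,allow_pickle=True)
cv2.imwrite('pics/w1.png',cv2.resize(im,None,fx=1.5,fy=1.5,interpolation=cv2.INTER_CUBIC))
E
```

```text
time_s: 0.9
ee_pos: [330.9, 314.5, 210.3]
ee_rot: [-23.6, 89.9, -24.0]
force: [0.7, -0.7, 0.1]
gripper_width: 91.1
[330.86457134 314.4845038  210.31888246] 4.003667944688923
```

View pics/w1.png

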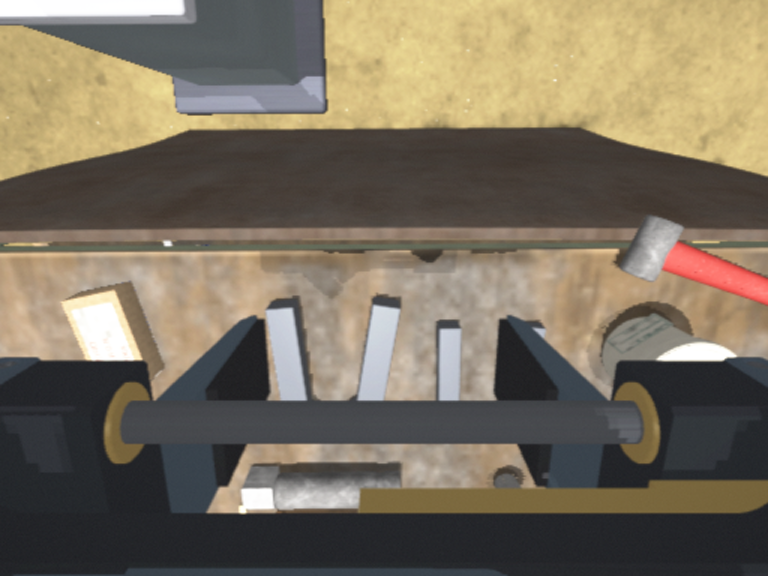

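```bash
python3 - <<'E'
from h import *
st=np.load('w1.npy',allow_pickle=True).item(); c=cam('wrist',st)
im=cv2.imread('pics/w1_raw.png')
cv2.imwrite('pics/w1c.png',cv2.resize(im[185:270,165:370],None,fx=3.9,fy=3.9,interpolation=cv2.INTER_CUBIC))
for uv,z in (((268,303),25),((298,302),25),((374,298),25),((400,303),25),((439,324),20),((460,324),20)): print(uv,ray(c,np.array(uv)/1.5,z)[0].round(1))
E
```

```text
(268, 303) [381.2 214.8  25. ]
(298, 302) [380.4 241.   25. ]
(374, 298) [377.2 307.5  25. ]
(400, 303) [381.9 330.1  25. ]
(439, 324) [403.7 365.4  20. ]
(460, 324) [403.8 384.3  20. ]
```

View pics/w1c.png

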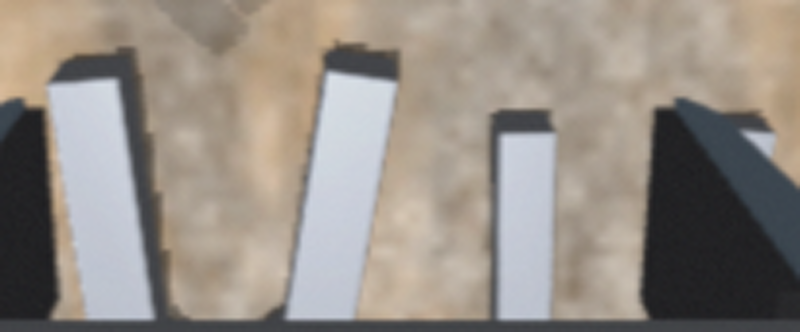

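```bash
python3 - <<'E'
from h import *
st=np.load('w1.npy',allow_pickle=True).item(); c=cam('wrist',st)
for n,uv,z in (('D',[(49,82),(119,78),(85,318),(155,318)],25),('C',[(326,73),(397,80),(288,318),(356,318)],25),('B',[(497,132),(554,132),(497,318),(551,318)],20)):
    w=ray(c,np.array(uv)/3.9+[165,185],z)[:,:2]; b=(w[0]+w[1])/2; f=(w[2]+w[3])/2
    print(n,w.round(1).tolist(),b.round(1),np.degrees(np.arctan2(*(f-b)[::-1])).round(1))
E
```

```text
D [[386.8, 212.9], [385.5, 236.6], [476.5, 218.9], [476.6, 244.0]] [386.1 224.7] 4.3
C [[384.1, 306.4], [386.8, 330.3], [476.9, 291.7], [477.1, 316.1]] [385.5 318.4] -9.0
B [[407.8, 365.2], [408.0, 384.9], [480.3, 367.3], [480.4, 386.9]] [407.9 375.1] 1.6
```

```bash
python3 h.py 454.3 229.9 60 4.4
```

```text
t 0.95 pos [329.7 316.1 210.1] yaw -0.3 w 91.3 F [ 0.2 -0.6  0.6] | off [150.0, -85.6, 125.0] rot [-4.7, -0.0, -0.0] rows 5.1
```

```bash
python3 -m handwheel '{"gripper":[0.42,0.42,0.42,0.42,0.42],"offset":[[30,-17,25],[60,-34,50],[90,-51,75],[120,-69,100],[150,-86,125]],"rot":[[-4.7,0,0],[-4.7,0,0],[-4.7,0,0],[-4.7,0,0],[-4.7,0,0]]}'; python3 h.py 454.3 229.9 3.5 4.4
```

```text
time_s: 1.37
ee_pos: [451.1, 233.6, 62.0]
ee_rot: [97.0, 90.0, 101.7]
force: [0.7, 0.8, 0.3]
gripper_width: 60.8
t 1.37 pos [451.1 233.6  62. ] yaw 4.72 w 60.8 F [0.7 0.8 0.3] | off [58.5, -4.0, 2.9] rot [0.3, -0.0, -0.0] rows 1.4
```

```bash
python3 -m handwheel '{"gripper":[0.42,0.42,0.42,0.42],"offset":[[15,0,0],[35,0,0],[50,0,0],[52,0,0]],"rot":[[0,0,0],[0,0,0],[0,0,0],[0,0,0]]}'; python3 h.py 454.3 229.9 3.5 4.4
```

```text
time_s: 1.7
ee_pos: [448.3, 233.2, 8.5]
ee_rot: [-164.2, 89.6, -159.6]
force: [-0.6, -0.4, 0.7]
gripper_width: 52.8
t 1.7 pos [448.3 233.2   8.5] yaw 4.67 w 52.8 F [-0.6 -0.4  0.7] | off [5.0, -3.8, 5.7] rot [0.3, -0.4, 0.1] rows 0.2
```

```bash
python3 -m handwheel '{"gripper":[0.42,0.42],"offset":[[5,-4,5.5],[5,-4,5.5]],"rot":[[0,0,0],[0,0,0]]}'; python3 h.py 454.3 229.9 3.5 4.4
```

```text
time_s: 1.87
ee_pos: [457.5, 230.1, 6.4]
ee_rot: [15.5, 90.0, 20.2]
force: [0.6, 0.6, 0.3]
gripper_width: 53.0
t 1.87 pos [457.5 230.1   6.4] yaw 4.68 w 53.0 F [0.6 0.6 0.3] | off [2.9, 0.0, -3.2] rot [0.3, 0.0, -0.0] rows 0.1
```

```bash
python3 -m handwheel '{"gripper":[0.42,0.42],"offset":[[2,0,0],[2,0,0]],"rot":[[0,0,0],[0,0,0]]}'; python3 h.py 454.3 229.9 3.5 4.4
```

```text
time_s: 2.03
ee_pos: [457.2, 229.9, 5.1]
ee_rot: [27.7, 89.9, 32.3]
force: [0.4, 0.6, -1.2]
gripper_width: 52.8
t 2.03 pos [457.2 229.9   5.1] yaw 4.63 w 52.8 F [ 0.4  0.6 -1.2] | off [1.6, 0.2, -2.9] rot [0.2, 0.1, -0.0] rows 0.1
```

```bash
python3 -m handwheel '{"gripper":[0.42,1,1,1,1],"offset":[[1.5,0,-3],[1.5,0,-3],[1.5,0,-3],[1.5,0,-3],[1.5,0,-3]],"rot":[[0,0,0],[0,0,0],[0,0,0],[0,0,0],[0,0,0]]}' 45; python3 h.py 454.3 229.9 3.5 4.4
```

```text
time_s: 2.45
ee_pos: [453.8, 229.2, 3.2]
ee_rot: [30.0, 90.0, 34.6]
force: [-0.5, 0.4, 0.2]
gripper_width: 28.7
t 2.45 pos [453.8 229.2   3.2] yaw 4.61 w 28.7 F [-0.5  0.4  0.2] | off [-0.3, 0.6, 0.5] rot [0.2, 0.0, -0.0] rows 0.0
```

```bash
python3 -m handwheel '{"gripper":[1,1,1,1,1],"offset":[[0,0,0],[0,0,0],[0,0,0],[-20,0,0],[-55,0,0]],"rot":[[0,0,0],[0,0,0],[0,0,0],[0,0,0],[0,0,0]]}'; python3 h.py 600 -165 200 0
```

```text
time_s: 2.87
ee_pos: [450.9, 227.8, 55.5]
ee_rot: [-159.6, 89.5, -155.0]
force: [2.1, 0.5, -0.2]
gripper_width: 0.0
t 2.87 pos [450.9 227.8  55.5] yaw 4.62 w 0.0 F [ 2.1  0.5 -0.2] | off [-144.2, -404.0, 115.9] rot [4.6, -0.5, 0.2] rows 10.7
```

```bash
python3 - <<'E'
from h import *
for n in ('top','scene'):
    im=grab_frame(n)[:,:,::-1].copy()
    if n=='top': im=im[150:300,80:300]
    else: im=im[120:270,120:300]
    cv2.imwrite(f'pics/{n}1.png',cv2.resize(im,None,fx=3.6,fy=3.6,interpolation=cv2.INTER_CUBIC))
E
```

```text
(no output)
```

View pics/top1.png

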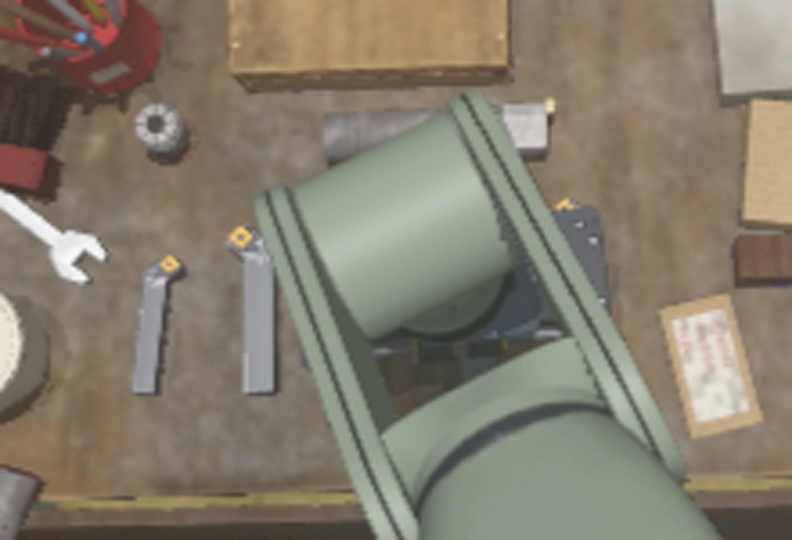

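View pics/scene1.png

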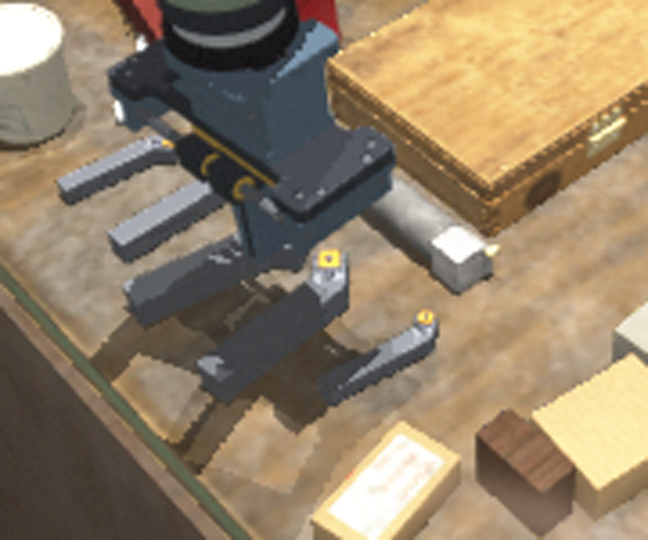

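```bash
python3 - <<'E'
from h import *
c=cam('scene'); st=state()
p=proj(c,[st['ee_pos'],[387,225,25],[496,233,25],[450.9,227.8,0]]); print(p.round(1),((p-120)*3.6).round(0))
E
```

```text
[[197.6 196.1]
 [177.4 222.6]
 [211.1 197.5]
 [199.3 214.2]] [[279. 274.]
 [207. 369.]
 [328. 279.]
 [285. 339.]]
```

```bash
python3 -m handwheel '{"gripper":[0.42,0.42,0.42,0.42,0.42],"offset":[[0,0,0],[0,0,0],[0,0,0],[0,0,0],[0,0,0]],"rot":[[0,0,0],[0,0,0],[0,0,0],[0,0,0],[0,0,0]]}' 60; python3 h.py 454.3 229.9 3 4.4
```

```text
time_s: 3.38
ee_pos: [453.2, 228.9, 57.2]
ee_rot: [-160.3, 89.9, -155.6]
force: [-0.5, 0.1, 0.1]
gripper_width: 31.0
t 3.38 pos [453.2 228.9  57.2] yaw 4.62 w 31.0 F [-0.5  0.1  0.1] | off [54.1, 0.9, 1.3] rot [0.2, -0.1, 0.0] rows 1.3
```

```bash
python3 -m handwheel '{"gripper":[0.42,0.42,0.42,0.42,0.42],"offset":[[5,1,1.3],[15,1,1.3],[20,1,1.3],[38,1,1.3],[54,1,1.3]],"rot":[[0,0,0],[0,0,0],[0,0,0],[0,0,0],[0,0,0]]}' 60;python3 -m handwheel '{"gripper":[0.42,1,1,1,1],"offset":[[0,0,0],[0,0,0],[0,0,0],[0,0,0],[0,0,0]],"rot":[[0,0,0],[0,0,0],[0,0,0],[0,0,0],[0,0,0]]}' 60;python3 -m handwheel '{"gripper":[1,1,1,1],"offset":[[0,0,0],[0,0,0],[0,0,0],[0,0,0]],"rot":[[0,0,0],[0,0,0],[0,0,0],[0,0,0]]}' 60; python3 h.py 454.3 229.9 3 4.4
```

```text
time_s: 3.8
ee_pos: [454.9, 230.3, 3.0]
ee_rot: [50.1, 90.0, 54.8]
force: [0.9, -1.4, -1.1]
gripper_width: 52.8
time_s: 4.22
ee_pos: [455.6, 230.6, 4.8]
ee_rot: [23.2, 89.9, 27.8]
force: [-0.1, 0.2, 0.3]
gripper_width: 29.1
time_s: 4.55
ee_pos: [455.0, 230.3, 4.2]
ee_rot: [31.4, 90.0, 36.0]
force: [-0.5, 0.3, 0.2]
gripper_width: 2.5
t 4.55 pos [455.  230.3   4.2] yaw 4.62 w 2.5 F [-0.5  0.3  0.2] | off [1.2, -0.4, -0.8] rot [0.2, 0.0, -0.0] rows 0.0
```

```bash
python3 - <<'E'
from h import *
for n in ('wrist','scene'):
    im=grab_frame(n)[:,:,::-1].copy()
    if n=='wrist': im=cv2.resize(im,None,fx=1.5,fy=1.5)
    else: im=cv2.resize(im[140:250,150:280],None,fx=5.5,fy=5.5,interpolation=cv2.INTER_CUBIC)
    cv2.imwrite(f'pics/{n}2.png',im)
E
```

```text
(no output)
```

View pics/wrist2.png

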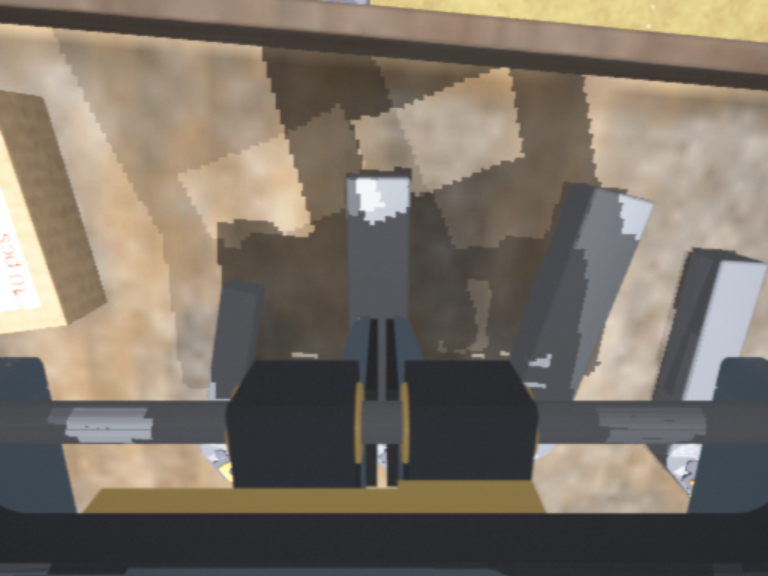

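View pics/scene2.png

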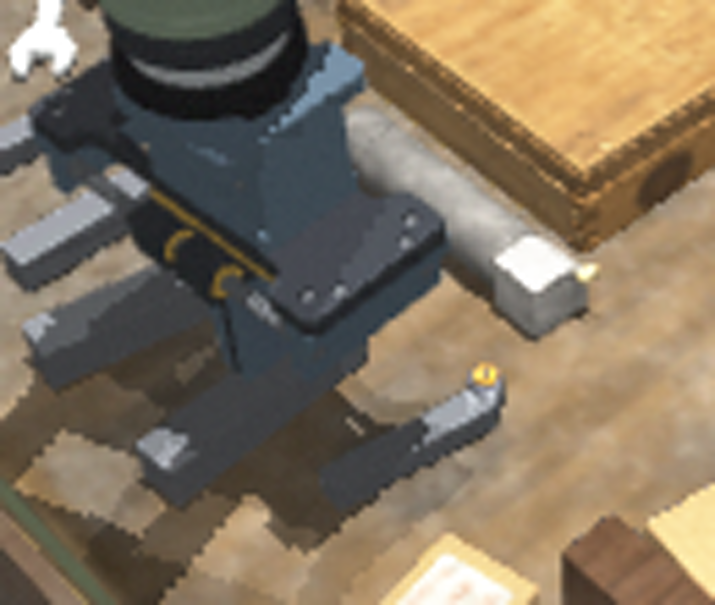

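```bash
python3 - <<'E'
from h import *
p=camera_params('wrist');H=p['hand_eye'];K=np.array([[p['fx'],0,p['cx']],[0,p['fy'],p['cy']],[0,0,1]])
c=(K,H[:3,:3],H[:3,3])
P=[(x,y,z) for x in (0,-19,-60) for y in (0,45.5) for z in (0,-16,16)]
for a,b in zip(P,proj(c,P)*1.5): print(a,b.round(0))
E
```

```text
(0, 0, 0) [382. 328.]
(0, 0, -16) [382. 295.]
(0, 0, 16) [382. 360.]
(0, 45.5, 0) [481. 328.]
(0, 45.5, -16) [483. 295.]
(0, 45.5, 16) [479. 360.]
(-19, 0, 0) [382. 345.]
(-19, 0, -16) [382. 309.]
(-19, 0, 16) [382. 379.]
(-19, 45.5, 0) [490. 345.]
(-19, 45.5, -16) [492. 309.]
(-19, 45.5, 16) [487. 379.]
(-60, 0, 0) [382. 394.]
(-60, 0, -16) [382. 351.]
(-60, 0, 16) [382. 436.]
(-60, 45.5, 0) [517. 394.]
(-60, 45.5, -16) [521. 351.]
(-60, 45.5, 16) [513. 436.]
```

```bash
python3 -m handwheel '{"gripper":[0.42,0.42,0.42,0.42,0.42],"offset":[[0,0,-1],[0,0,-1],[0,0,-1],[0,0,-1],[0,0,-1]],"rot":[[0,0,0],[0,0,0],[0,0,0],[0,0,0],[0,0,0]]}' 60;python3 -m handwheel '{"gripper":[0.42,0.42,0.42,0.42,0.42],"offset":[[0,0,0],[0,0,0],[8,0,0],[16,0,0],[20,0,0]],"rot":[[0,0,0],[0,0,0],[0,0,0],[0,0,0],[0,0,0]]}'; python3 h.py 454.3 229.9 3 4.4
```

```text
time_s: 5.07
ee_pos: [454.0, 230.2, 4.0]
ee_rot: [106.4, 90.0, 111.0]
force: [1.0, 0.2, -0.7]
gripper_width: 30.9
time_s: 5.48
ee_pos: [453.1, 229.8, -17.4]
ee_rot: [-160.9, 89.9, -156.3]
force: [-0.3, -0.1, -0.3]
gripper_width: 52.9
t 5.48 pos [453.1 229.8 -17.4] yaw 4.62 w 52.9 F [-0.3 -0.1 -0.3] | off [-20.4, 0.0, 1.1] rot [0.2, -0.1, 0.0] rows 0.5
```

```bash
python3 -m handwheel '{"gripper":[0.42,0.42],"offset":[[3,0,0],[4,0,0]],"rot":[[0,0,0],[0,0,0]]}'; python3 -m handwheel '{"gripper":[0.42,0.42],"offset":[[2,0,0],[2,0,0]],"rot":[[0,0,0],[0,0,0]]}'; python3 h.py 454.3 229.9 3 4.4
```

```text
time_s: 5.65
ee_pos: [453.4, 229.9, -20.9]
ee_rot: [-161.5, 89.9, -156.9]
force: [-0.1, -0.3, -0.4]
gripper_width: 52.8
time_s: 5.82
ee_pos: [453.9, 230.1, -22.3]
ee_rot: [-170.3, 90.0, -165.7]
force: [0.6, 0.1, 0.1]
gripper_width: 52.9
t 5.82 pos [453.9 230.1 -22.3] yaw 4.61 w 52.9 F [0.6 0.1 0.1] | off [-25.3, -0.3, 0.4] rot [0.2, -0.0, 0.0] rows 0.6
```

```bash
python3 -m handwheel '{"gripper":[0.42,1,1,1,1],"offset":[[2,0,0],[2,0,0],[2,0,0],[2,0,0],[2,0,0]],"rot":[[0,0,0],[0,0,0],[0,0,0],[0,0,0],[0,0,0]]}' 45;python3 -m handwheel '{"gripper":[1,1,1,1],"offset":[[0,0,0],[0,0,0],[0,0,0],[0,0,0]],"rot":[[0,0,0],[0,0,0],[0,0,0],[0,0,0]]}'; python3 h.py 454.3 229.9 3 4.4
```

```text
time_s: 6.23
ee_pos: [454.1, 230.3, -23.8]
ee_rot: [34.8, 90.0, 39.4]
force: [-0.4, -0.3, 0.9]
gripper_width: 29.0
time_s: 6.57
ee_pos: [454.0, 229.8, -23.9]
ee_rot: [-97.8, 90.0, -93.1]
force: [-0.1, -2.8, 3.1]
gripper_width: 25.0
t 6.57 pos [454.  229.8 -23.9] yaw 4.63 w 25.0 F [-0.1 -2.8  3.1] | off [-26.9, 0.0, 0.3] rot [0.2, -0.0, 0.0] rows 0.6
```

```bash
python3 -m handwheel '{"gripper":[1,1,1,1,1],"offset":[[-4,0,0],[-15,0,0],[-45,0,0],[-85,0,0],[-125,0,0]],"rot":[[0,0,0],[0,0,0],[0,0,0],[0,0,0],[0,0,0]]}'; python3 h.py 500 -165 190 4
```

```text
time_s: 6.98
ee_pos: [451.9, 229.7, 100.6]
ee_rot: [-168.5, 89.7, -163.9]
force: [0.7, 0.2, -7.0]
gripper_width: 24.6
t 6.98 pos [451.9 229.7 100.6] yaw 4.6 w 24.6 F [ 0.7  0.2 -7. ] | off [-89.0, -397.4, 15.8] rot [0.6, -0.3, 0.1] rows 9.8
```

```bash
python3 -m handwheel '{"gripper":[1,1,1,1,1],"offset":[[-30,-10,2],[-60,-45,4],[-80,-85,6],[-89,-125,8],[-89,-165,10]],"rot":[[0,0,0],[0,0,0],[0,0,0],[0,0,0],[0,0,0]]}'; python3 -m handwheel '{"gripper":[1,1,1,1,1],"offset":[[0,-40,2],[0,-80,4],[0,-120,6],[0,-160,6],[0,-200,6]],"rot":[[0.6,0,0],[0.6,0,0],[0.6,0,0],[0.6,0,0],[0.6,0,0]]}'; python3 h.py 500 -165 190 4
```

```text
time_s: 7.4
ee_pos: [477.2, 70.7, 191.7]
ee_rot: [18.7, 89.8, 23.5]
force: [2.2, -0.2, -6.8]
gripper_width: 24.5
time_s: 7.82
ee_pos: [497.6, -128.8, 188.7]
ee_rot: [136.8, 89.8, 140.8]
force: [0.7, -0.3, -7.1]
gripper_width: 24.4
t 7.82 pos [ 497.6 -128.8  188.7] yaw 4.01 w 24.4 F [ 0.7 -0.3 -7.1] | off [-1.4, -36.3, -0.1] rot [0.0, -0.1, -0.1] rows 0.9
```

```bash
python3 -m handwheel '{"gripper":[1,1,1,1],"offset":[[0,-36,0],[0,-36,0],[0,-36,0],[0,-36,0]],"rot":[[0,0,0],[0,0,0],[0,0,0],[0,0,0]]}'; cat > snap.py <<'E'
from h import *
import sys
n=sys.argv[1]
st=state();im=grab_frame('wrist')[:,:,::-1].copy()
print(st['ee_pos'].round(1),np.abs(st['qvel']).max().round(2))
cv2.imwrite(f'pics/{n}_raw.png',im);np.save(f'{n}.npy',st,allow_pickle=True)
cv2.imwrite(f'pics/{n}.png',cv2.resize(im,None,fx=1.5,fy=1.5,interpolation=cv2.INTER_CUBIC))
E
python3 snap.py w3
```

```text
time_s: 8.15
ee_pos: [500.2, -162.7, 188.6]
ee_rot: [135.3, 89.8, 139.3]
force: [0.0, 0.8, -5.5]
gripper_width: 24.4
[ 500.2 -162.7  188.6] 1.61
```

View pics/w3.png

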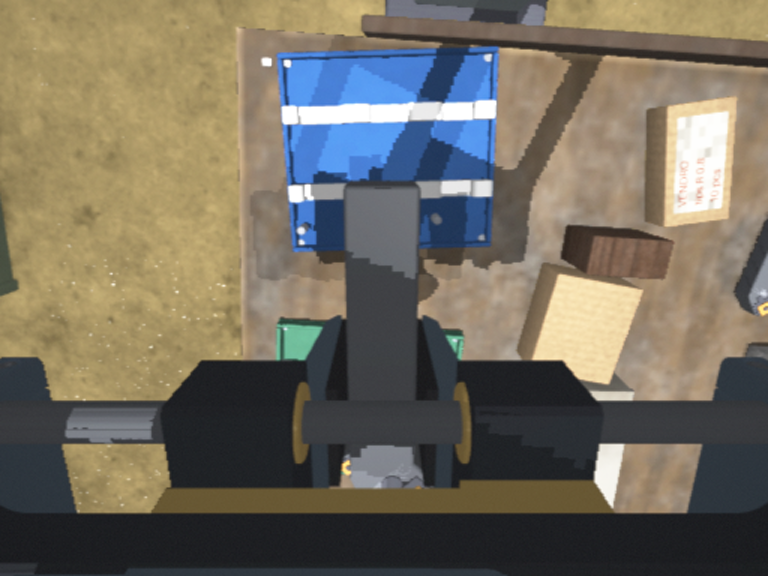

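```bash
cat > tray.py <<'E'
from h import *
import sys
def fit(name,lo,hi,box,hz=13):
    st=np.load(name+'.npy',allow_pickle=True).item(); c=cam('wrist',st)
    im=cv2.imread(f'pics/{name}_raw.png'); hsv=cv2.cvtColor(im,cv2.COLOR_BGR2HSV)
    m=cv2.inRange(hsv,lo,hi); k=np.zeros_like(m); k[box[1]:box[3],box[0]:box[2]]=1; m*=k
    m=cv2.morphologyEx(m,cv2.MORPH_OPEN,np.ones((2,2)))
    p=cv2.findNonZero(m)[:,0].astype(float)
    # pixel extents +-0.5 handled in world: rays at rim height
    w=ray(c,p,hz)[:,:2]
    h=cv2.convexHull(w.astype(np.float32)); r=cv2.minAreaRect(h); b=cv2.boxPoints(r)
    e=np.roll(b,-1,0)-b
    print(name,'centre',np.round(r[0],1),'size',np.round(r[1],1),'ang',[round(np.degrees(np.arctan2(a[1],a[0])),2) for a in e])
    print(proj(c,np.c_[b,np.full(4,hz)]).round(1).tolist())
if __name__=='__main__':
    fit('w3',(100,120,40),(125,255,255),(150,20,345,172))
E
python3 tray.py
python3 - <<'E'
import cv2
im=cv2.imread('pics/w3_raw.png')
cv2.imwrite('pics/w3c.png',cv2.resize(im[25:175,175:340],None,fx=4,fy=4,interpolation=cv2.INTER_CUBIC))
E
```

```text
w3 centre [ 426.1 -160.6] size [148.8 162.7] ang [np.float32(-84.49), np.float32(5.51), np.float32(95.51), np.float32(-174.49)]
[[332.8, 31.7], [185.0, 36.1], [195.8, 168.2], [327.5, 164.6]]
```

View pics/w3c.png

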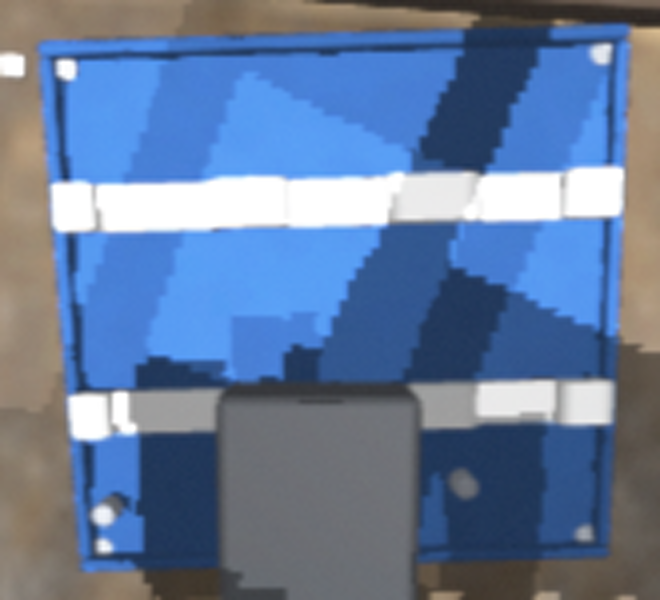

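```bash
python3 - <<'E'
from h import *
st=np.load('w3.npy',allow_pickle=True).item(); c=cam('wrist',st)
a=np.radians(5.5);Rt=np.array([[np.cos(a),-np.sin(a)],[np.sin(a),np.cos(a)]]);t=np.array([426.1,-160.6])
def cr(P): return ((proj(c,P)-[175,25])*4+1.5).round(0)
for y in (-80,-68.5,-35.5,-14,14,40,64,80):
    for z in (21,10):
        w=Rt@[-31,y]+t; print(y,z,cr([[*w,z]])[0],end=' ')
    print()
for uv in ((72,207),(592,192),(90,416),(585,402)):
    for z in (21,):
        w=ray(c,(np.array(uv)-1.5)/4+[175,25],z)[0,:2]; print(uv,(Rt.T@(w-t)).round(1))
E
```

```text
-80 21 [ 54. 211.] -80 10 [ 62. 213.] 
-68.5 21 [ 96. 209.] -68.5 10 [102. 212.] 
-35.5 21 [214. 206.] -35.5 10 [217. 209.] 
-14 21 [291. 204.] -14 10 [291. 207.] 
14 21 [391. 201.] 14 10 [389. 204.] 
40 21 [484. 198.] 40 10 [479. 201.] 
64 21 [571. 196.] 64 10 [563. 199.] 
80 21 [628. 194.] 80 10 [619. 197.] 
(72, 207) [-31.8 -75. ]
(592, 192) [-31.8  69.9]
(90, 416) [ 25.6 -74.5]
(585, 402) [25.6 69.9]
```

```bash
python3 h.py 428.6 -213.6 30 5.4
```

```text
t 8.2 pos [ 500.4 -162.3  188.9] yaw 4.04 w 25.0 F [ 0.4  0.2 -6.4] | off [158.9, -46.4, -74.9] rot [-1.4, -0.1, -0.1] rows 4.4
```

```bash
python3 -m handwheel '{"gripper":[1,1,1,1,1],"offset":[[20,-15,-25],[50,-30,-50],[90,-45,-70],[130,-46,-75],[159,-46,-75]],"rot":[[-1.4,0,0],[-1.4,0,0],[-1.4,0,0],[-1.4,0,0],[-1.4,0,0]]}'; python3 -m handwheel '{"gripper":[1,1],"offset":[[0,0,0],[0,0,0]],"rot":[[0,0,0],[0,0,0]]}'; python3 h.py 428.6 -213.6 30 5.4
```

```text
time_s: 8.62
ee_pos: [426.9, -213.2, 29.0]
ee_rot: [146.4, 89.9, 151.8]
force: [-0.2, -1.1, -7.3]
gripper_width: 24.8
time_s: 8.78
ee_pos: [428.9, -213.1, 30.2]
ee_rot: [140.2, 89.8, 145.7]
force: [0.3, -0.6, -5.5]
gripper_width: 24.6
t 8.78 pos [ 428.9 -213.1   30.2] yaw 5.5 w 24.6 F [ 0.3 -0.6 -5.5] | off [0.2, -0.5, -0.4] rot [0.1, -0.2, -0.1] rows 0.0
```

```bash
python3 -m handwheel '{"gripper":[1,1,1,1],"offset":[[12,-0.5,0],[24,-0.5,0],[32,-0.5,0],[35,-0.5,0]],"rot":[[0,0,0],[0,0,0],[0,0,0],[0,0,0]]}'; python3 -m handwheel '{"gripper":[1,1,1,1],"offset":[[3,0,0],[6,0,0],[7,0,0],[8,0,0]],"rot":[[0,0,0],[0,0,0],[0,0,0],[0,0,0]]}'; python3 h.py 428.6 -213.6 -14 5.4; python3 snap.py w4
```

```text
time_s: 9.12
ee_pos: [431.3, -215.1, -3.1]
ee_rot: [-28.5, 89.9, -23.0]
force: [-0.6, -0.3, -6.7]
gripper_width: 24.9
time_s: 9.45
ee_pos: [430.1, -215.3, -11.8]
ee_rot: [-26.8, 89.9, -21.3]
force: [0.3, 0.4, -6.2]
gripper_width: 24.6
t 9.45 pos [ 430.1 -215.3  -11.8] yaw 5.42 w 24.6 F [ 0.3  0.4 -6.2] | off [2.2, 1.8, -1.3] rot [0.0, 0.0, 0.0] rows 0.1
[ 430.1 -215.3  -11.8] 1.88
```

View pics/w4.png

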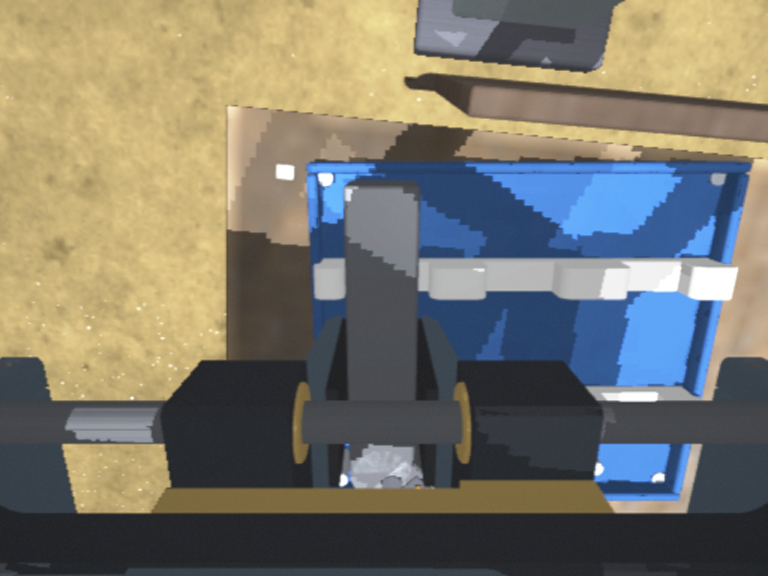

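```bash
python3 -m handwheel '{"gripper":[1,1,1],"offset":[[0,1.7,0],[1.5,1.7,-1],[2,1.7,-1]],"rot":[[0,0,0],[0,0,0],[0,0,0]]}'; python3 h.py 428.6 -213.6 -14 5.4
```

```text
time_s: 9.75
ee_pos: [428.4, -213.5, -13.9]
ee_rot: [40.5, 90.0, 46.0]
force: [-1.7, 1.6, 2.9]
gripper_width: 24.3
t 9.75 pos [ 428.4 -213.5  -13.9] yaw 5.41 w 24.3 F [-1.7  1.6  2.9] | off [0.1, -0.1, 0.2] rot [0.0, 0.0, -0.0] rows 0.0
```

```bash
python3 -m handwheel '{"gripper":[0.5,0.5,0.5,0.5],"offset":[[0,0,0],[0,0,0],[0,0,0],[0,0,0]],"rot":[[0,0,0],[0,0,0],[0,0,0],[0,0,0]]}'; python3 -m handwheel '{"gripper":[0.5,0.5,0.5,0.5,0.5],"offset":[[-15,0,0],[-45,0,0],[-85,0,0],[-125,0,0],[-166,0,0]],"rot":[[0,0,0],[0,0,0],[0,0,0],[0,0,0],[0,0,0]]}'; python3 h.py 720 -165 160 0
```

```text
time_s: 10.08
ee_pos: [429.0, -213.8, -13.8]
ee_rot: [-28.7, 89.9, -23.2]
force: [0.2, 1.3, -0.3]
gripper_width: 45.3
time_s: 10.5
ee_pos: [428.0, -213.3, 153.6]
ee_rot: [130.4, 90.0, 135.8]
force: [1.2, -0.4, -0.3]
gripper_width: 45.5
t 10.5 pos [ 428.  -213.3  153.6] yaw 5.42 w 45.5 F [ 1.2 -0.4 -0.3] | off [-6.4, 20.5, 295.2] rot [5.4, -0.0, -0.0] rows 7.1
```

```bash
python3 -m handwheel '{"gripper":[0.5,0.5,0.5,0.5,0.5],"offset":[[-30,5,25],[-50,10,60],[-70,18,100],[-76,18,140],[-76,18,180]],"rot":[[5.4,0,0],[5.4,0,0],[5.4,0,0],[5.4,0,0],[5.4,0,0]]}';  python3 h.py 690 -170 230 0
```

```text
time_s: 10.92
ee_pos: [608.0, -178.3, 231.3]
ee_rot: [-17.1, 89.7, -17.0]
force: [0.4, -0.9, 0.6]
gripper_width: 45.8
t 10.92 pos [ 608.  -178.3  231.3] yaw 0.03 w 45.8 F [ 0.4 -0.9  0.6] | off [1.8, 8.3, 82.0] rot [0.0, 0.3, 0.1] rows 2.0
```

```bash
python3 -m handwheel '{"gripper":[0.5,0.5,0.5,0.5,0.5],"offset":[[0,4,40],[0,8,78],[0,8,80],[0,8,80],[0,8,80]],"rot":[[0,0,0],[0,0,0],[0,0,0],[0,0,0],[0,0,0]]}';  python3 snap.py w5;python3 -c "
from tray import *
im=cv2.imread('pics/w5_raw.png'); print(cv2.cvtColor(im,cv2.COLOR_BGR2HSV)[100,200])
fit('w5',(60,60,30),(95,255,255),(150,5,370,210))"
```

```text
time_s: 11.33
ee_pos: [684.8, -170.7, 227.2]
ee_rot: [174.4, 89.9, 174.4]
force: [0.3, 0.1, 0.6]
gripper_width: 45.7
[ 684.8 -170.7  227.2] 2.02
[ 77 104 167]
w5 centre [ 647.9 -166.4] size [163.4 148.8] ang [np.float32(-0.54), np.float32(89.46), np.float32(179.46), np.float32(-90.54)]
[[193.1, 71.7], [198.0, 186.1], [315.8, 187.2], [323.5, 73.0]]
```

View pics/w5.png

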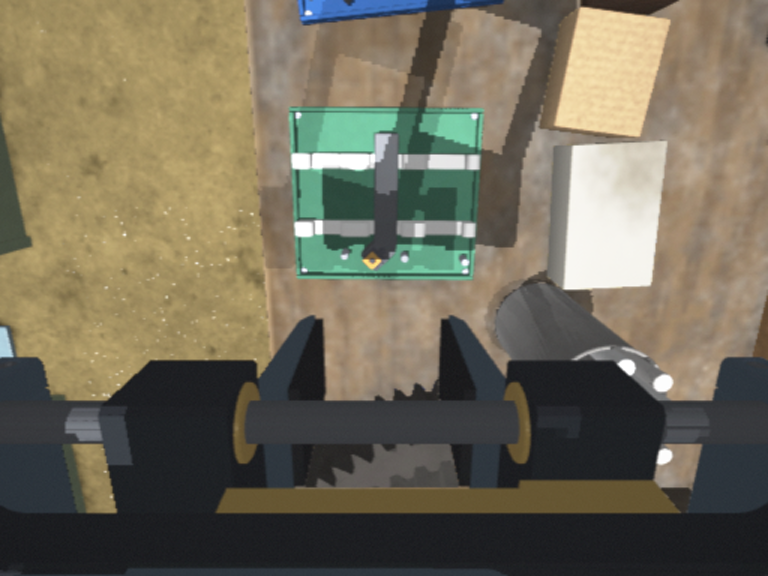

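```bash
python3 - <<'E'
from h import *
im=cv2.imread('pics/w5_raw.png')
cv2.imwrite('pics/w5c.png',cv2.resize(im[65:195,185:330],None,fx=4.5,fy=4.5,interpolation=cv2.INTER_CUBIC))
st=np.load('w5.npy',allow_pickle=True).item(); c=cam('wrist',st)
a=np.radians(-.5);Rt=np.array([[np.cos(a),-np.sin(a)],[np.sin(a),np.cos(a)]]);t=np.array([647.9,-166.4])
for x in (-31,27):
  print(x,[(((proj(c,[[*(Rt@[x,y]+t),21]])[0]-[185,65])*4.5+1.7).round(0)).tolist() for y in (-80,-64,-40,-14,14,35.5,68.5,80)])
E
```

```text
-31 [[46.0, 194.0], [103.0, 194.0], [188.0, 195.0], [280.0, 196.0], [380.0, 197.0], [456.0, 198.0], [573.0, 199.0], [614.0, 199.0]]
27 [[55.0, 398.0], [110.0, 399.0], [191.0, 400.0], [280.0, 400.0], [375.0, 401.0], [449.0, 402.0], [561.0, 403.0], [600.0, 403.0]]
```

View pics/w5c.png

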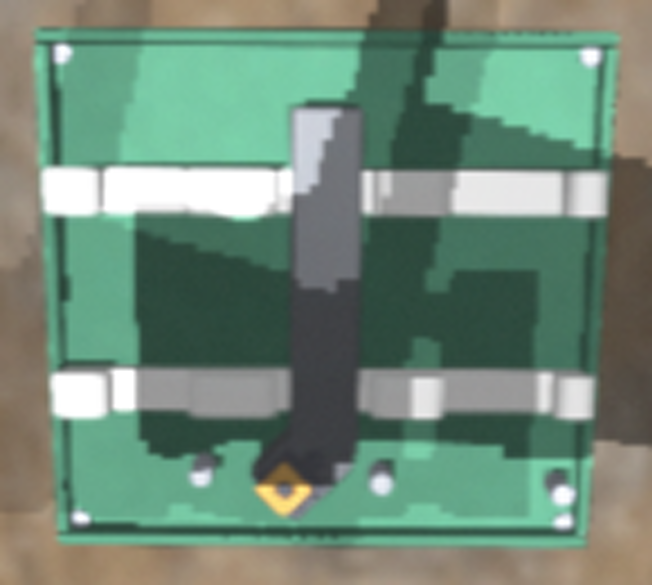

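```bash
python3 - <<'E'
from h import *
st=np.load('w5.npy',allow_pickle=True).item(); c=cam('wrist',st)
for uv in ((497,310),(545,283),(520,350),(555,145),(558,288),(652,288),(572,143),(545,130),(560,10)): print(uv,ray(c,np.array(uv)/1.5,0)[0].round(0),ray(c,np.array(uv)/1.5,45)[0].round(0))
c=cam('top')
for uv in ((415,195),(425,265),(465,265),(458,193),(430,190),(432,268),(474,268)): print(uv,ray(c,np.array(uv)/1.5,0)[0].round(0),ray(c,np.array(uv)/1.5,45)[0].round(0))
E
python3 h.py 452.9 308.1 100 -9.2
```

```text
(497, 310) [756. -58.   0.] [740. -70.  45.]
(545, 283) [729. -14.   0.] [716. -31.  45.]
(520, 350) [799. -32.   0.] [778. -47.  45.]
(555, 145) [603. -18.   0.] [603. -34.  45.]
(558, 288) [734.  -1.   0.] [720. -19.  45.]
(652, 288) [734.  89.   0.] [720.  61.  45.]
(572, 143) [601.  -3.   0.] [601. -21.  45.]
(545, 130) [590. -28.   0.] [592. -43.  45.]
(560, 10) [497. -25.   0.] [509. -40.  45.]
(415, 195) [733.  55.   0.] [718.  59.  45.]
(425, 265) [607.  44.   0.] [596.  48.  45.]
(465, 265) [605. -24.   0.] [594. -18.  45.]
(458, 193) [734. -20.   0.] [719. -13.  45.]
(430, 190) [741.  29.   0.] [726.  33.  45.]
(432, 268) [601.  32.   0.] [591.  37.  45.]
(474, 268) [599. -39.   0.] [589. -32.  45.]
t 11.38 pos [ 684.3 -170.9  228. ] yaw -0.0 w 45.6 F [ 0.9  0.6 -0.3] | off [128.2, 478.9, -231.3] rot [9.2, -0.0, 0.0] rows 13.1
```

```bash
python3 -m handwheel '{"gripper":[0.42,0.42,0.42,0.42,0.42],"offset":[[0,15,-15],[5,50,-35],[10,85,-55],[15,120,-75],[20,155,-95]],"rot":[[9.2,0,0],[9.2,0,0],[9.2,0,0],[9.2,0,0],[9.2,0,0]]}'; python3 h.py 452.9 308.1 60 -9.2
```

```text
time_s: 11.8
ee_pos: [587.7, -15.2, 208.8]
ee_rot: [12.5, 89.9, 3.2]
force: [0.4, 0.6, 0.5]
gripper_width: 52.9
t 11.8 pos [587.7 -15.2 208.8] yaw -9.3 w 52.9 F [0.4 0.6 0.5] | off [148.6, 297.2, -185.4] rot [-0.1, 0.1, -0.0] rows 9.1
```

```bash
python3 -m handwheel '{"gripper":[0.42,0.42,0.42,0.42,0.42],"offset":[[5,35,-18],[10,70,-40],[20,103,-62],[35,135,-84],[55,165,-105]],"rot":[[0,0,0],[0,0,0],[0,0,0],[0,0,0],[0,0,0]]}';python3 -m handwheel '{"gripper":[0.42,0.42,0.42,0.42,0.42],"offset":[[20,33,-20],[40,66,-40],[65,98,-60],[90,130,-80],[94,132,-80]],"rot":[[0,0,0],[0,0,0],[0,0,0],[0,0,0],[0,0,0]]}'; python3 h.py 452.9 308.1 60 -9.2
```

```text
time_s: 12.22
ee_pos: [511.8, 164.9, 154.9]
ee_rot: [27.8, 89.7, 18.6]
force: [0.6, -0.5, -0.8]
gripper_width: 53.2
time_s: 12.63
ee_pos: [451.2, 308.4, 57.6]
ee_rot: [-167.5, 89.8, -176.6]
force: [0.4, -0.1, 1.0]
gripper_width: 52.5
t 12.63 pos [451.2 308.4  57.6] yaw -9.06 w 52.5 F [ 0.4 -0.1  1. ] | off [-2.5, -0.1, 1.8] rot [0.1, -0.2, 0.0] rows 0.1
```

```bash
python3 -m handwheel '{"gripper":[0.42,0.42,0.42,0.42,0.42],"offset":[[25,0,1],[50,0,1],[70,0,1],[80,0,1],[82,0,1]],"rot":[[0,0,0],[0,0,0],[0,0,0],[0,0,0],[0,0,0]]}';python3 h.py 452.9 308.1 -24 -9.2; python3 -m handwheel '{"gripper":[0.42,1,1,1,1],"offset":[[1,0,0],[2,0,0],[2,0,0],[2,0,0],[2,0,0]],"rot":[[0,0,0],[0,0,0],[0,0,0],[0,0,0],[0,0,0]]}';python3 -m handwheel '{"gripper":[1,1,1,1],"offset":[[0,0,0],[0,0,0],[0,0,0],[0,0,0]],"rot":[[0,0,0],[0,0,0],[0,0,0],[0,0,0]]}'; python3 h.py 452.9 308.1 -24 -9.2
```

```text
time_s: 13.05
ee_pos: [455.1, 305.2, -23.9]
ee_rot: [-134.7, 89.9, -144.0]
force: [-0.4, -0.4, 1.0]
gripper_width: 52.8
t 13.05 pos [455.1 305.2 -23.9] yaw -9.23 w 52.8 F [-0.4 -0.4  1. ] | off [0.1, 2.5, -2.6] rot [-0.0, -0.1, 0.1] rows 0.1
time_s: 13.47
ee_pos: [456.6, 307.1, -24.2]
ee_rot: [43.7, 89.9, 34.5]
force: [0.2, -0.4, 0.1]
gripper_width: 29.1
time_s: 13.8
ee_pos: [456.4, 306.6, -24.5]
ee_rot: [-13.1, 90.0, -22.3]
force: [0.2, -3.0, 6.0]
gripper_width: 24.8
t 13.8 pos [456.4 306.6 -24.5] yaw -9.17 w 24.8 F [ 0.2 -3.   6. ] | off [-0.5, 1.0, -3.7] rot [0.0, 0.0, 0.0] rows 0.1
```

```bash
python3 -m handwheel '{"gripper":[1,1,1,1,1],"offset":[[-4,0,0],[-15,0,0],[-45,0,0],[-85,0,0],[-126,0,0]],"rot":[[0,0,0],[0,0,0],[0,0,0],[0,0,0],[0,0,0]]}'; python3 h.py 649.6 -115.4 130 -0.4
```

```text
time_s: 14.22
ee_pos: [453.8, 305.7, 99.6]
ee_rot: [-143.3, 89.6, -152.4]
force: [1.5, 0.8, -7.3]
gripper_width: 24.4
t 14.22 pos [453.8 305.7  99.6] yaw -9.19 w 24.4 F [ 1.5  0.8 -7.3] | off [-30.2, -384.6, 260.4] rot [-8.8, -0.3, 0.2] rows 11.2
```

```bash
python3 -m handwheel '{"gripper":[1,1,1,1,1],"offset":[[-30,-15,10],[-50,-48,30],[-60,-82,52],[-60,-116,75],[-60,-150,98]],"rot":[[0,0,0],[-2,0,0],[-4,0,0],[-6,0,0],[-8.8,0,0]]}'; python3 h.py 649.6 -115.4 130 -0.4
```

```text
time_s: 14.63
ee_pos: [528.3, 142.3, 160.6]
ee_rot: [154.7, 89.9, 154.5]
force: [0.8, 0.8, -8.2]
gripper_width: 24.9
t 14.63 pos [528.3 142.3 160.6] yaw -0.2 w 24.9 F [ 0.8  0.8 -8.2] | off [30.4, -257.3, 122.2] rot [0.2, -0.1, -0.0] rows 6.9
```

```bash
python3 -m handwheel '{"gripper":[1,1,1,1,1],"offset":[[0,-35,15],[0,-72,32],[0,-109,50],[0,-146,68],[5,-183,86]],"rot":[[0,0,0],[0,0,0],[0,0,0],[0,0,0],[0,0,0]]}';python3 -m handwheel '{"gripper":[1,1,1,1,1],"offset":[[5,-37,18],[15,-70,35],[25,-74,36],[25,-74,36],[25,-74,36]],"rot":[[0,0,0],[0,0,0],[0,0,0],[0,0,0],[0,0,0]]}'; python3 h.py 649.6 -115.4 50 -0.4
```

```text
time_s: 15.05
ee_pos: [613.3, -41.5, 154.8]
ee_rot: [149.2, 89.9, 148.8]
force: [1.2, 1.1, -6.6]
gripper_width: 24.9
time_s: 15.47
ee_pos: [647.0, -113.8, 127.9]
ee_rot: [159.7, 89.6, 159.2]
force: [-0.3, 0.2, -6.7]
gripper_width: 24.8
t 15.47 pos [ 647.  -113.8  127.9] yaw -0.45 w 24.8 F [-0.3  0.2 -6.7] | off [77.8, -1.8, 3.1] rot [-0.1, -0.4, -0.1] rows 1.9
```

```bash
python3 -m handwheel '{"gripper":[1,1,1,1,1],"offset":[[20,-1.6,2],[50,-1.6,2],[80,-1.6,2],[95,-1.6,2],[97,-1.6,2]],"rot":[[0,0,0],[0,0,0],[0,0,0],[0,0,0],[0,0,0]]}';python3 -m handwheel '{"gripper":[1,1,1],"offset":[[12,0,0],[20,0,0],[25,0,0]],"rot":[[0,0,0],[0,0,0],[0,0,0]]}'; python3 h.py 649.6 -115.4 -14 -0.4; python3 snap.py w6
```

```text
time_s: 15.88
ee_pos: [647.2, -113.4, 29.8]
ee_rot: [165.1, 89.5, 164.8]
force: [-1.1, 0.9, -7.1]
gripper_width: 25.1
time_s: 16.13
ee_pos: [651.4, -115.3, 9.0]
ee_rot: [3.0, 89.9, 2.7]
force: [-0.1, 0.0, -6.6]
gripper_width: 24.6
t 16.13 pos [ 651.4 -115.3    9. ] yaw -0.35 w 24.6 F [-0.1  0.  -6.6] | off [23.0, -0.1, -1.8] rot [0.1, 0.1, -0.0] rows 0.6
[ 651.4 -115.3    9. ] 6.17
```

View pics/w6.png

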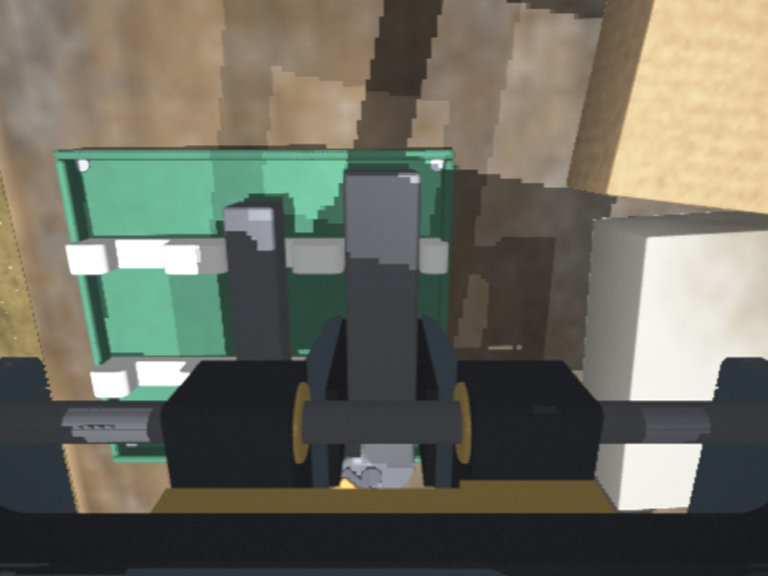

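```bash
python3 -m handwheel '{"gripper":[1,1,1,1],"offset":[[8,0,-1],[14,0,-1],[18,0,-1],[19,0,-1]],"rot":[[0,0,0],[0,0,0],[0,0,0],[0,0,0]]}'; python3 h.py 649.6 -115.4 -14 -0.4; python3 snap.py w7
```

```text
time_s: 16.52
ee_pos: [649.4, -115.8, -11.0]
ee_rot: [163.9, 89.9, 163.5]
force: [-0.7, 0.4, -7.7]
gripper_width: 24.6
t 16.52 pos [ 649.4 -115.8  -11. ] yaw -0.39 w 24.6 F [-0.7  0.4 -7.7] | off [3.0, 0.4, 0.3] rot [0.0, -0.1, -0.0] rows 0.1
[ 649.4 -115.8  -11. ] 0.82
```

View pics/w7.png

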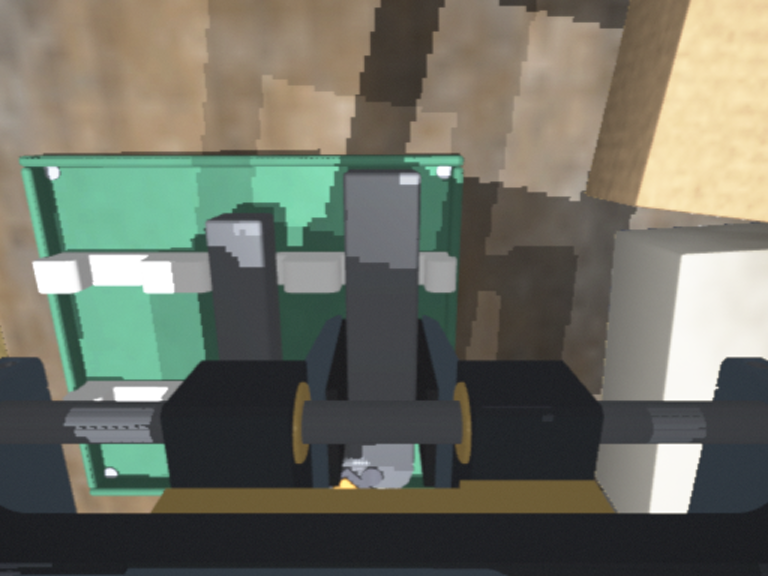

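```bash
python3 -m handwheel '{"gripper":[1,1,1],"offset":[[2,0.5,0],[3.5,0.5,0],[3.5,0.5,0]],"rot":[[0,0,0],[0,0,0],[0,0,0]]}'; python3 h.py 649.6 -115.4 -14 -0.4
```

```text
time_s: 16.82
ee_pos: [650.0, -115.3, -13.7]
ee_rot: [65.8, 90.0, 65.4]
force: [-0.4, 0.8, -7.3]
gripper_width: 24.8
t 16.82 pos [ 650.  -115.3  -13.7] yaw -0.39 w 24.8 F [-0.4  0.8 -7.3] | off [0.3, -0.1, -0.4] rot [0.0, 0.0, -0.0] rows 0.0
```

```bash
python3 -m handwheel '{"gripper":[1,1],"offset":[[0.8,0,0],[0.8,0,0]],"rot":[[0,0,0],[0,0,0]]}';python3 -m handwheel '{"gripper":[0.6,0.6,0.6,0.6],"offset":[[0,0,0],[0,0,0],[0,0,0],[0,0,0]],"rot":[[0,0,0],[0,0,0],[0,0,0],[0,0,0]]}'; python3 -m handwheel '{"gripper":[0.6,0.6,0.6,0.6,0.6],"offset":[[-15,0,0],[-45,0,0],[-85,0,0],[-125,0,0],[-166,0,0]],"rot":[[0,0,0],[0,0,0],[0,0,0],[0,0,0],[0,0,0]]}'; python3 h.py 443 376.7 60 1.1
```

```text
time_s: 16.98
ee_pos: [650.2, -115.4, -14.3]
ee_rot: [-1.9, 90.0, -2.3]
force: [0.2, -0.3, -7.5]
gripper_width: 24.5
time_s: 17.32
ee_pos: [650.3, -115.6, -13.3]
ee_rot: [-17.5, 89.9, -17.8]
force: [-1.9, -0.2, 1.4]
gripper_width: 36.1
time_s: 17.73
ee_pos: [650.6, -115.2, 154.0]
ee_rot: [1.3, 89.9, 0.9]
force: [1.0, -0.4, 0.8]
gripper_width: 36.3
t 17.73 pos [ 650.6 -115.2  154. ] yaw -0.38 w 36.3 F [ 1.  -0.4  0.8] | off [93.6, 490.5, -211.1] rot [-1.5, 0.1, -0.0] rows 13.0
```

```bash
python3 -m handwheel '{"gripper":[0.5,0.5,0.5,0.5,0.5],"offset":[[-10,15,-5],[-20,50,-20],[-20,88,-35],[-10,126,-50],[0,164,-65]],"rot":[[0,0,0],[0,0,0],[0,0,0],[0,0,0],[-1.5,0,0]]}';python3 -m handwheel '{"gripper":[0.5,0.5,0.5,0.5,0.5],"offset":[[0,38,-15],[0,76,-30],[5,114,-45],[10,152,-60],[20,190,-75]],"rot":[[0,0,0],[0,0,0],[0,0,0],[0,0,0],[0,0,0]]}'; python3 h.py 462.4 377.1 60 1.1
```

```text
time_s: 18.15
ee_pos: [586.8, 50.2, 153.1]
ee_rot: [10.3, 89.7, 11.3]
force: [0.1, 1.2, -0.9]
gripper_width: 45.1
time_s: 18.57
ee_pos: [508.0, 239.2, 133.3]
ee_rot: [27.9, 89.7, 29.0]
force: [1.7, 0.9, -0.0]
gripper_width: 45.6
t 18.57 pos [508.  239.2 133.3] yaw 1.11 w 45.6 F [ 1.7  0.9 -0. ] | off [73.5, 138.6, -43.3] rot [0.0, 0.3, -0.1] rows 3.9
```

```bash
python3 -m handwheel '{"gripper":[0.5,0.5,0.5,0.5,0.5],"offset":[[15,36,-11],[35,72,-22],[55,108,-33],[72,136,-43],[72,136,-43]],"rot":[[0,0,0],[0,0,0],[0,0,0],[0,0,0],[0,0,0]]}'; python3 -m handwheel '{"gripper":[0.5,0.5,0.5],"offset":[[0,0,0],[0,0,0],[0,0,0]],"rot":[[0,0,0],[0,0,0],[0,0,0]]}'; python3 h.py 462.4 377.1 -25 1.1
```

```text
time_s: 18.98
ee_pos: [458.6, 376.0, 56.8]
ee_rot: [172.7, 89.8, 174.1]
force: [0.1, -0.4, -0.1]
gripper_width: 45.3
time_s: 19.23
ee_pos: [463.3, 371.3, 61.0]
ee_rot: [32.4, 89.9, 33.4]
force: [0.8, -1.5, -0.6]
gripper_width: 46.2
t 19.23 pos [463.3 371.3  61. ] yaw 1.05 w 46.2 F [ 0.8 -1.5 -0.6] | off [86.0, 5.7, -0.9] rot [-0.0, 0.1, -0.1] rows 2.1
```

```bash
python3 -m handwheel '{"gripper":[0.5,0.5,0.5,0.5,0.5],"offset":[[25,5.5,-1],[50,5.5,-1],[75,5.5,-1],[84,5.5,-1],[85,5.5,-1]],"rot":[[0,0,0],[0,0,0],[0,0,0],[0,0,0],[0,0,0]]}';python3 -m handwheel '{"gripper":[0.5,0.5],"offset":[[0,0,0],[0,0,0]],"rot":[[0,0,0],[0,0,0]]}'; python3 h.py 462.4 377.1 -25 1.1
```

```text
time_s: 19.65
ee_pos: [460.7, 375.4, -26.4]
ee_rot: [-142.5, 89.8, -141.5]
force: [0.3, 0.2, -0.5]
gripper_width: 45.5
time_s: 19.82
ee_pos: [462.5, 377.6, -23.4]
ee_rot: [38.0, 89.8, 39.1]
force: [-1.0, 0.3, 0.4]
gripper_width: 45.7
t 19.82 pos [462.5 377.6 -23.4] yaw 1.07 w 45.7 F [-1.   0.3  0.4] | off [1.5, -0.5, -0.1] rot [-0.0, 0.1, -0.1] rows 0.0
```

```bash
python3 -m handwheel '{"gripper":[1,1,1,1,1],"offset":[[1,0,0],[1,0,0],[1,0,0],[1,0,0],[1,0,0]],"rot":[[0,0,0],[0,0,0],[0,0,0],[0,0,0],[0,0,0]]}';python3 -m handwheel '{"gripper":[1,1,1],"offset":[[0,0,0],[0,0,0],[0,0,0]],"rot":[[0,0,0],[0,0,0],[0,0,0]]}'; python3 h.py 462.4 377.1 -25 1.1
```

```text
time_s: 20.23
ee_pos: [461.2, 377.1, -25.6]
ee_rot: [11.3, 90.0, 12.4]
force: [0.0, -2.3, 2.9]
gripper_width: 19.9
time_s: 20.48
ee_pos: [461.2, 377.1, -25.6]
ee_rot: [17.5, 90.0, 18.6]
force: [-0.7, -2.4, 5.8]
gripper_width: 19.5
t 20.48 pos [461.2 377.1 -25.6] yaw 1.13 w 19.5 F [-0.7 -2.4  5.8] | off [-0.6, -0.1, 1.2] rot [0.0, 0.0, -0.0] rows 0.0
```

```bash
python3 -m handwheel '{"gripper":[1,1,1,1,1],"offset":[[-4,0,0],[-15,0,0],[-45,0,0],[-85,0,0],[-126,0,0]],"rot":[[0,0,0],[0,0,0],[0,0,0],[0,0,0],[0,0,0]]}'; python3 h.py 424.8 -161.7 100 5.4
```

```text
time_s: 20.9
ee_pos: [459.8, 376.3, 100.1]
ee_rot: [-147.3, 89.8, -146.2]
force: [1.6, 1.0, -3.4]
gripper_width: 19.7
t 20.9 pos [459.8 376.3 100.1] yaw 1.11 w 19.7 F [ 1.6  1.  -3.4] | off [1.4, -537.2, -45.4] rot [-4.3, -0.2, 0.1] rows 12.9
```

```bash
python3 -m handwheel '{"gripper":[1,1,1,1,1],"offset":[[-15,-20,-2],[-25,-58,-4],[-30,-98,-7],[-30,-138,-11],[-30,-178,-15]],"rot":[[0,0,0],[-1,0,0],[-2,0,0],[-3,0,0],[-4.3,0,0]]}';python3 -m handwheel '{"gripper":[1,1,1,1,1],"offset":[[0,-40,-3],[0,-80,-6],[0,-120,-9],[0,-160,-12],[0,-200,-15]],"rot":[[0,0,0],[0,0,0],[0,0,0],[0,0,0],[0,0,0]]}'; python3 h.py 424.8 -161.7 40 5.4
```

```text
time_s: 21.32
ee_pos: [448.9, 197.5, 130.5]
ee_rot: [22.3, 90.0, 27.8]
force: [0.7, -0.4, -3.4]
gripper_width: 19.5
time_s: 21.73
ee_pos: [452.7, -3.3, 130.2]
ee_rot: [66.8, 90.0, 72.2]
force: [1.3, 0.1, -4.3]
gripper_width: 19.5
t 21.73 pos [452.7  -3.3 130.2] yaw 5.43 w 19.5 F [ 1.3  0.1 -4.3] | off [90.1, -155.1, -42.8] rot [0.0, 0.0, -0.0] rows 4.4
```

```bash
python3 -m handwheel '{"gripper":[1,1,1,1,1],"offset":[[10,-38,-11],[30,-76,-22],[55,-114,-33],[85,-152,-42],[88,-154,-42]],"rot":[[0,0,0],[0,0,0],[0,0,0],[0,0,0],[0,0,0]]}';python3 -m handwheel '{"gripper":[1,1,1],"offset":[[0,0,0],[0,0,0],[0,0,0]],"rot":[[0,0,0],[0,0,0],[0,0,0]]}'; python3 h.py 424.8 -161.7 -12 5.4
```

```text
time_s: 22.15
ee_pos: [423.8, -161.5, 40.0]
ee_rot: [169.8, 89.8, 175.1]
force: [-0.6, 0.6, -3.3]
gripper_width: 19.8
time_s: 22.4
ee_pos: [426.8, -158.4, 42.5]
ee_rot: [7.5, 89.9, 12.9]
force: [0.6, -0.1, -3.3]
gripper_width: 19.7
t 22.4 pos [ 426.8 -158.4   42.5] yaw 5.42 w 19.7 F [ 0.6 -0.1 -3.3] | off [54.5, -3.1, -2.3] rot [0.0, 0.1, -0.0] rows 1.3
```

```bash
python3 -m handwheel '{"gripper":[1,1,1,1,1],"offset":[[10,-3,-2],[25,-3,-2],[38,-3,-2],[44,-3,-2],[44,-3,-2]],"rot":[[0,0,0],[0,0,0],[0,0,0],[0,0,0],[0,0,0]]}';python3 -m handwheel '{"gripper":[1,1],"offset":[[0,0,0],[0,0,0]],"rot":[[0,0,0],[0,0,0]]}'; python3 h.py 424.8 -161.7 -15.6 5.4; python3 snap.py w8
```

```text
time_s: 22.82
ee_pos: [424.4, -160.8, -2.3]
ee_rot: [137.7, 89.9, 143.2]
force: [0.8, 0.2, -3.5]
gripper_width: 19.8
time_s: 22.98
ee_pos: [425.5, -162.0, -1.2]
ee_rot: [-24.1, 89.9, -18.7]
force: [1.2, -0.4, -3.6]
gripper_width: 19.4
t 22.98 pos [ 425.5 -162.    -1.2] yaw 5.47 w 19.4 F [ 1.2 -0.4 -3.6] | off [14.4, 0.3, -0.7] rot [0.1, 0.1, 0.0] rows 0.3
[ 425.5 -162.    -1.2] 0.35
```

View pics/w8.png

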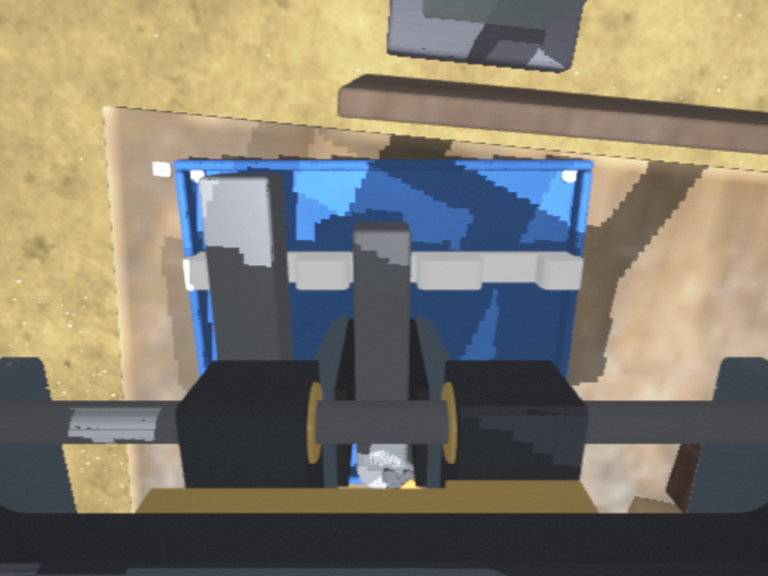

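```bash
python3 -m handwheel '{"gripper":[1,1,1,1,1],"offset":[[6,0.4,-0.5],[11,0.4,-0.5],[13.5,0.4,-0.5],[14,0.4,-0.5],[14,0.4,-0.5]],"rot":[[0,0,0],[0,0,0],[0,0,0],[0,0,0],[0,0,0]]}'; python3 h.py 424.8 -161.7 -15.6 5.4
```

```text
time_s: 23.45
ee_pos: [423.6, -161.6, -15.7]
ee_rot: [137.0, 90.0, 142.4]
force: [-1.9, 1.1, 6.4]
gripper_width: 19.5
t 23.45 pos [ 423.6 -161.6  -15.7] yaw 5.4 w 19.5 F [-1.9  1.1  6.4] | off [-0.1, -0.2, 1.2] rot [0.0, -0.0, -0.0] rows 0.0
```

```bash
python3 -m handwheel '{"gripper":[0.62,0.62,0.62,0.62],"offset":[[0,0,0],[0,0,0],[0,0,0],[0,0,0]],"rot":[[0,0,0],[0,0,0],[0,0,0],[0,0,0]]}'; python3 -m handwheel '{"gripper":[0.6,0.6,0.6,0.6,0.6],"offset":[[-15,0,0],[-45,0,0],[-85,0,0],[-125,20,5],[-150,55,10]],"rot":[[0,0,0],[0,0,0],[0,0,0],[0,0,0],[0,0,0]]}'; python3 h.py 456.8 450.6 60 -4.7
```

```text
time_s: 23.78
ee_pos: [424.1, -161.8, -16.2]
ee_rot: [-8.2, 90.0, -2.8]
force: [0.5, -0.2, 0.4]
gripper_width: 34.5
time_s: 24.2
ee_pos: [430.7, -111.5, 134.4]
ee_rot: [-28.7, 89.7, -23.5]
force: [1.9, 0.2, 0.7]
gripper_width: 36.4
t 24.2 pos [ 430.7 -111.5  134.4] yaw 5.2 w 36.4 F [1.9 0.2 0.7] | off [73.2, 557.6, 76.6] rot [9.9, 0.3, 0.1] rows 13.6
```

```bash
python3 -m handwheel '{"gripper":[0.55,0.55,0.55,0.55,0.55],"offset":[[0,38,5],[0,78,10],[0,118,16],[0,158,22],[0,198,27]],"rot":[[2,0,0],[4,0,0],[6,0,0],[8,0,0],[9.9,0,0]]}';python3 h.py 456.8 450.6 60 -4.7
```

```text
time_s: 24.62
ee_pos: [436.6, 91.8, 131.3]
ee_rot: [15.5, 89.9, 10.9]
force: [0.9, -0.4, -0.5]
gripper_width: 41.4
t 24.62 pos [436.6  91.8 131.3] yaw -4.59 w 41.4 F [ 0.9 -0.4 -0.5] | off [71.3, 359.2, -8.7] rot [0.1, 0.1, -0.0] rows 8.8
```

```bash
python3 -m handwheel '{"gripper":[0.55,0.55,0.55,0.55,0.55],"offset":[[0,40,-1],[0,80,-2],[0,120,-3],[0,160,-4],[0,200,-5]],"rot":[[0,0,0],[0,0,0],[0,0,0],[0,0,0],[0,0,0]]}';python3 -m handwheel '{"gripper":[0.55,0.55,0.55,0.55,0.55],"offset":[[5,40,-1],[15,80,-2],[35,120,-3],[60,150,-4],[69,155,-4]],"rot":[[0,0,0],[0,0,0],[0,0,0],[0,0,0],[0,0,0]]}';python3 h.py 456.8 450.6 60 -4.7;python3 -m handwheel '{"gripper":[0.55,0.55,0.55],"offset":[[0,0,0],[0,0,0],[0,0,0]],"rot":[[0,0,0],[0,0,0],[0,0,0]]}';python3 h.py 456.8 450.6 -25 -4.7
```

```text
time_s: 25.03
ee_pos: [447.0, 291.8, 130.9]
ee_rot: [-53.4, 90.0, -57.9]
force: [0.8, -0.1, 0.4]
gripper_width: 41.1
time_s: 25.45
ee_pos: [454.1, 448.7, 58.1]
ee_rot: [-171.3, 89.9, -175.6]
force: [-0.7, -0.6, 0.1]
gripper_width: 41.3
t 25.45 pos [454.1 448.7  58.1] yaw -4.3 w 41.3 F [-0.7 -0.6  0.1] | off [-1.9, 2.1, 2.6] rot [0.4, -0.1, 0.0] rows 0.1
time_s: 25.7
ee_pos: [456.0, 443.5, 63.1]
ee_rot: [21.0, 90.0, 16.4]
force: [-0.5, 0.0, 1.0]
gripper_width: 41.2
t 25.7 pos [456.  443.5  63.1] yaw -4.54 w 41.2 F [-0.5  0.   1. ] | off [88.1, 7.1, 0.2] rot [0.2, 0.0, -0.0] rows 2.1
```

```bash
python3 -m handwheel '{"gripper":[0.55,0.55,0.55,0.55],"offset":[[15,7,0],[30,7,0],[40,7,0],[40,7,0]],"rot":[[0,0,0],[0,0,0],[0,0,0],[0,0,0]]}';python3 h.py 456.8 450.6 -25 -4.7;python3 snap.py w9
```

```text
time_s: 26.03
ee_pos: [455.0, 449.7, 19.9]
ee_rot: [-131.8, 89.8, -136.3]
force: [-0.5, -0.4, -0.1]
gripper_width: 41.1
t 26.03 pos [455.  449.7  19.9] yaw -4.54 w 41.1 F [-0.5 -0.4 -0.1] | off [44.9, 1.2, 1.8] rot [0.2, -0.2, 0.2] rows 1.1
[455.  449.7  19.9] 1.82
```

View pics/w9.png

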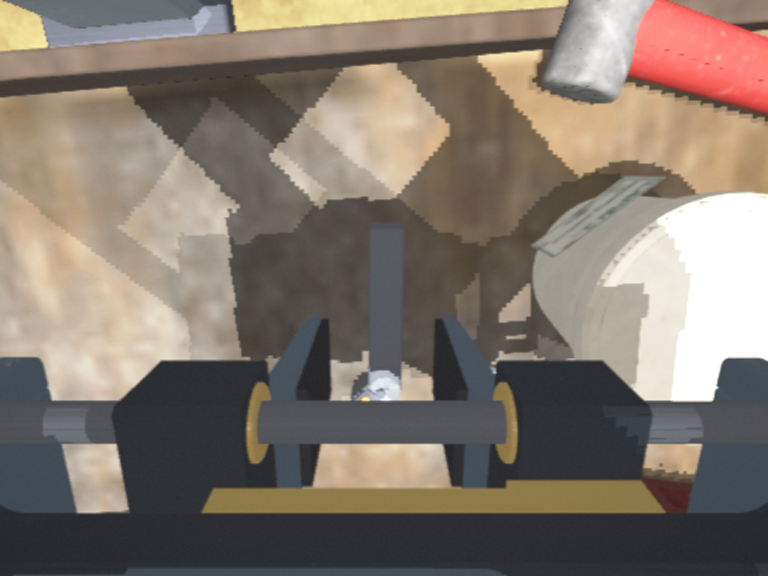

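```bash
python3 - <<'E'
from h import *
st=np.load('w9.npy',allow_pickle=True).item(); c=cam('wrist',st)
for uv,z in (((370,226),16),((402,226),16),((386,226),16),((371,370),16),((402,370),16),((533,265),0),((550,310),0),((585,365),0),((600,265),60),((640,215),60),((620,320),60)): print(uv,ray(c,np.array(uv)/1.5,z)[0].round(1))
# can top in top/scene
ct=cam('top');cs=cam('scene')
for uv in ((74,368),(104,341),(133,362),(104,397),(138,375)): print('top',uv,ray(ct,np.array(uv)/1.5,0)[0].round(0),ray(ct,np.array(uv)/1.5,60)[0].round(0))
E
```

```text
(370, 226) [408.2 448.2  16. ]
(402, 226) [409.3 462.3  16. ]
(386, 226) [408.8 455.2  16. ]
(371, 370) [477.9 442.7  16. ]
(402, 370) [479.  457.6  16. ]
(533, 265) [436.  524.9   0. ]
(550, 310) [459.9 533.7   0. ]
(585, 365) [491.6 552.4   0. ]
(600, 265) [421.5 529.8  60. ]
(640, 215) [404.8 542.6  60. ]
(620, 320) [442.9 538.2  60. ]
top (74, 368) [450. 634.   0.] [444. 610.  60.]
top (104, 341) [494. 587.   0.] [485. 564.  60.]
top (133, 362) [457. 537.   0.] [451. 517.  60.]
top (104, 397) [401. 583.   0.] [397. 560.  60.]
top (138, 375) [435. 528.   0.] [430. 508.  60.]
```

```bash
python3 - <<'E'
import cv2
im=cv2.imread('pics/top_raw.png'); s=cv2.imread('pics/scene0.png')
cv2.imwrite('pics/can.png',cv2.resize(im[215:280,40:110],None,fx=6,fy=6,interpolation=cv2.INTER_CUBIC))
cv2.imwrite('pics/can2.png',cv2.resize(s[170:280,130:300],None,fx=4,fy=4,interpolation=cv2.INTER_CUBIC))
E
```

```text
(no output)
```

View pics/can.png

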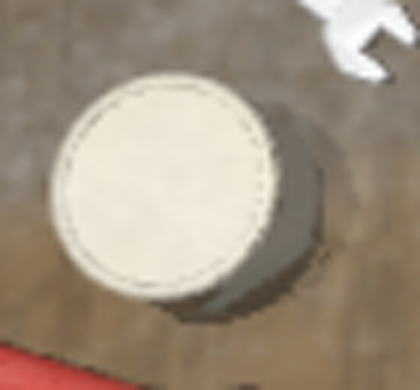

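View pics/can2.png

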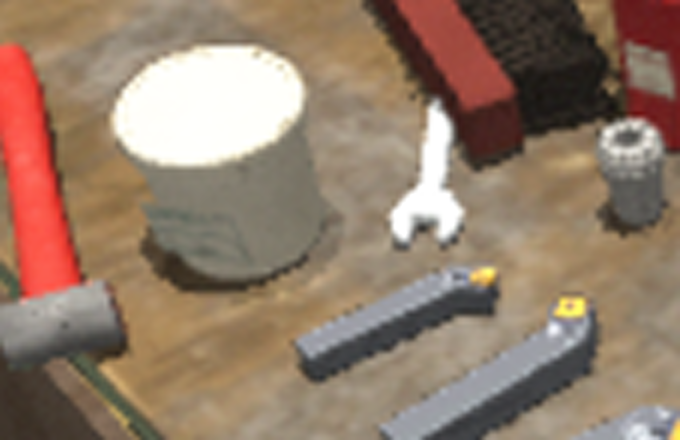

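```bash
python3 -m handwheel '{"gripper":[0,0,0,0],"offset":[[-25,0,0],[-25,-15,0],[-25,-33,0],[-25,-33,0]],"rot":[[0,0,0],[0,0,0],[0,0,0],[0,0,0]]}';python3 -m handwheel '{"gripper":[0,0,0,0],"offset":[[0,0,0],[0,0,0],[0,0,0],[0,0,0]],"rot":[[0,0,0],[0,0,0],[0,0,0],[0,0,0]]}';python3 h.py 450.2 418.5 -25 -4.5
```

```text
time_s: 26.42
ee_pos: [453.4, 416.2, 48.4]
ee_rot: [-64.2, 89.9, -68.8]
force: [-0.3, 0.7, 0.3]
gripper_width: 64.6
time_s: 26.75
ee_pos: [453.6, 419.4, 47.1]
ee_rot: [68.6, 90.0, 64.2]
force: [1.0, -0.6, -0.1]
gripper_width: 90.5
t 26.75 pos [453.6 419.4  47.1] yaw -4.46 w 90.5 F [ 1.  -0.6 -0.1] | off [72.1, -1.2, -3.3] rot [0.0, 0.0, -0.0] rows 1.7
```

```bash
python3 -m handwheel '{"gripper":[0,0,0,0,0],"offset":[[15,1,-3],[35,1,-3],[40,1,-3],[40,1,-3],[40,1,-3]],"rot":[[0,0,0],[0,0,0],[0,0,0],[0,0,0],[0,0,0]]}';python3 h.py 450.2 418.5 -25 -4.5; python3 snap.py w10
```

```text
time_s: 27.17
ee_pos: [450.7, 420.2, 7.1]
ee_rot: [168.4, 90.0, 163.9]
force: [0.0, 0.9, 0.6]
gripper_width: 91.3
t 27.17 pos [450.7 420.2   7.1] yaw -4.47 w 91.3 F [0.  0.9 0.6] | off [32.1, -1.8, -0.4] rot [0.0, -0.0, -0.0] rows 0.8
[450.7 420.2   7.1] 1.01
```

View pics/w10.png

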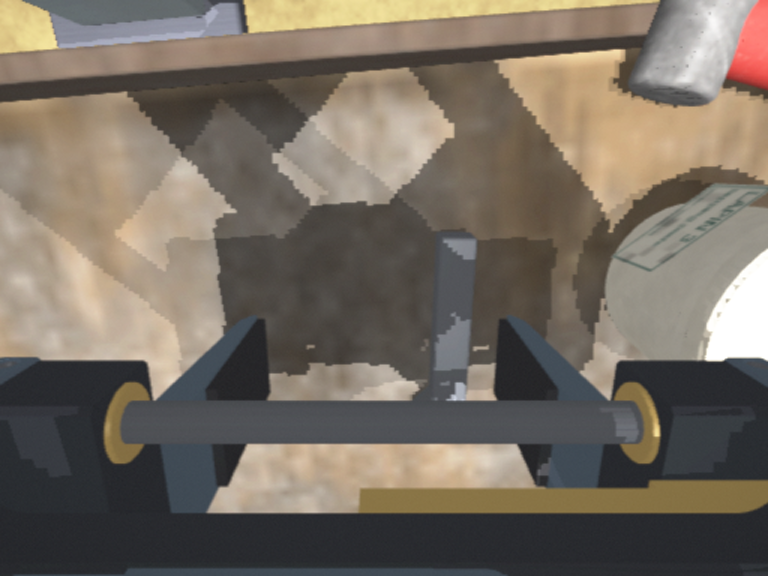

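```bash
python3 -m handwheel '{"gripper":[0,0,0,0,0],"offset":[[15,-1,0],[25,-1,0],[29,-1,0],[31,-1,0],[31,-1,0]],"rot":[[0,0,0],[0,0,0],[0,0,0],[0,0,0],[0,0,0]]}';python3 h.py 450.2 418.5 -25 -4.5
```

```text
time_s: 27.63
ee_pos: [450.4, 418.8, -24.1]
ee_rot: [-142.7, 90.0, -147.2]
force: [-0.2, -0.1, -0.1]
gripper_width: 91.4
t 27.63 pos [450.4 418.8 -24.1] yaw -4.49 w 91.4 F [-0.2 -0.1 -0.1] | off [0.9, -0.4, -0.2] rot [0.0, -0.0, 0.0] rows 0.0
```

```bash
python3 -m handwheel '{"gripper":[0.3,0.3,0.3,0.3,0.3],"offset":[[1,0,0],[1,0,0],[1,0,0],[1,0,0],[1,0,0]],"rot":[[0,0,0],[0,0,0],[0,0,0],[0,0,0],[0,0,0]]}';python3 -m handwheel '{"gripper":[0.6,0.6,0.6,0.6,0.6],"offset":[[0,0,0],[0,0,0],[0,0,0],[0,0,0],[0,0,0]],"rot":[[0,0,0],[0,0,0],[0,0,0],[0,0,0],[0,0,0]]}';python3 -m handwheel '{"gripper":[1,1,1,1,1],"offset":[[0,0,0],[0,0,0],[0,0,0],[0,0,0],[0,0,0]],"rot":[[0,0,0],[0,0,0],[0,0,0],[0,0,0],[0,0,0]]}';python3 h.py 450.2 418.5 -25 -4.5; python3 snap.py w11
```

```text
time_s: 28.05
ee_pos: [450.9, 419.6, -24.4]
ee_rot: [56.8, 89.9, 52.3]
force: [0.0, 2.1, 1.1]
gripper_width: 64.3
time_s: 28.47
ee_pos: [450.5, 418.9, -24.9]
ee_rot: [55.2, 90.0, 50.7]
force: [0.6, 1.6, 1.5]
gripper_width: 37.1
time_s: 28.88
ee_pos: [450.4, 418.8, -25.0]
ee_rot: [-135.0, 90.0, -139.5]
force: [0.6, 1.4, 0.6]
gripper_width: 15.5
t 28.88 pos [450.4 418.8 -25. ] yaw -4.49 w 15.5 F [0.6 1.4 0.6] | off [0.0, -0.3, -0.2] rot [0.0, -0.0, 0.0] rows 0.0
[450.4 418.8 -25. ] 0.06
```

View pics/w11.png

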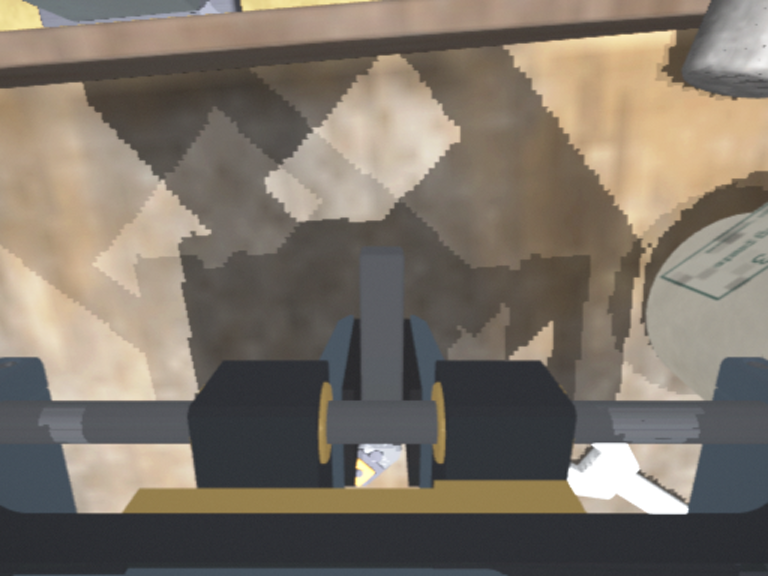

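```bash
python3 - <<'E'
from h import *
st=np.load('w11.npy',allow_pickle=True).item(); c=cam('wrist',st)
w=ray(c,np.array([[381,250],[381,253]])/1.5,16); print(w.round(1),np.linalg.norm(w[:,:2]-st['ee_pos'][:2],axis=1).round(1))
for n,z in (('w4',25),('w7',25),('w8',20)):pass
E
python3 -m handwheel '{"gripper":[1,1,1,1,1],"offset":[[-4,0,0],[-15,0,0],[-45,0,0],[-85,0,0],[-126,0,0]],"rot":[[0,0,0],[0,0,0],[0,0,0],[0,0,0],[0,0,0]]}'; python3 h.py 650 -219 100 -0.4
```

```text
[[405.  422.   16. ]
 [406.1 421.9  16. ]] [45.5 44.4]
time_s: 29.35
ee_pos: [449.3, 417.6, 101.8]
ee_rot: [-130.5, 89.8, -134.9]
force: [0.8, -0.7, -2.0]
gripper_width: 15.3
t 29.35 pos [449.3 417.6 101.8] yaw -4.48 w 15.3 F [ 0.8 -0.7 -2. ] | off [3.0, -619.0, 249.8] rot [-4.1, -0.2, 0.2] rows 16.0
```

```bash
python3 -m handwheel '{"gripper":[1,1,1,1,1],"offset":[[-15,-20,5],[-30,-57,18],[-40,-95,32],[-45,-133,47],[-45,-170,62]],"rot":[[0,0,0],[-1,0,0],[-2,0,0],[-3,0,0],[-4.1,0,0]]}';python3 -m handwheel '{"gripper":[1,1,1,1,1],"offset":[[0,-38,14],[0,-76,29],[0,-114,44],[0,-152,58],[0,-190,72]],"rot":[[0,0,0],[0,0,0],[0,0,0],[0,0,0],[0,0,0]]}'; python3 h.py 650.1 -219.4 100 -0.4
```

```text
time_s: 29.77
ee_pos: [499.4, 242.8, 148.4]
ee_rot: [15.9, 89.8, 15.6]
force: [0.6, -0.2, -2.3]
gripper_width: 15.7
time_s: 30.18
ee_pos: [569.4, 51.9, 146.7]
ee_rot: [-159.2, 90.0, -159.6]
force: [1.3, 0.1, -1.6]
gripper_width: 15.6
t 30.18 pos [569.4  51.9 146.7] yaw -0.39 w 15.6 F [ 1.3  0.1 -1.6] | off [46.7, -270.7, 82.6] rot [0.0, -0.0, 0.0] rows 6.9
```

```bash
python3 -m handwheel '{"gripper":[1,1,1,1,1],"offset":[[0,-39,12],[0,-78,24],[0,-117,36],[0,-156,48],[10,-195,60]],"rot":[[0,0,0],[0,0,0],[0,0,0],[0,0,0],[0,0,0]]}';python3 -m handwheel '{"gripper":[1,1,1,1,1],"offset":[[10,-38,12],[30,-74,23],[50,-75,23],[80,-75,23],[87,-75,23]],"rot":[[0,0,0],[0,0,0],[0,0,0],[0,0,0],[0,0,0]]}';python3 -m handwheel '{"gripper":[1,1],"offset":[[0,0,0],[0,0,0]],"rot":[[0,0,0],[0,0,0]]}'; python3 h.py 650.1 -219.4 0 -0.4
```

```text
time_s: 30.6
ee_pos: [629.2, -143.5, 138.6]
ee_rot: [-16.0, 89.8, -16.4]
force: [1.7, 0.2, -1.4]
gripper_width: 15.5
time_s: 31.02
ee_pos: [646.9, -216.1, 44.4]
ee_rot: [161.3, 89.4, 160.8]
force: [-1.1, 1.0, -2.7]
gripper_width: 15.5
time_s: 31.18
ee_pos: [650.9, -215.9, 49.9]
ee_rot: [36.7, 90.0, 36.3]
force: [-0.0, -0.1, -0.7]
gripper_width: 16.0
t 31.18 pos [ 650.9 -215.9   49.9] yaw -0.35 w 16.0 F [-0.  -0.1 -0.7] | off [49.9, -3.5, -0.8] rot [0.0, 0.0, -0.0] rows 1.2
```

```bash
python3 -m handwheel '{"gripper":[1,1,1,1,1],"offset":[[15,-3,-0.5],[30,-3,-0.5],[42,-3,-0.5],[50,-3,-0.5],[51,-3,-0.5]],"rot":[[0,0,0],[0,0,0],[0,0,0],[0,0,0],[0,0,0]]}';python3 -m handwheel '{"gripper":[1,1],"offset":[[0,0,0],[0,0,0]],"rot":[[0,0,0],[0,0,0]]}'; python3 h.py 650.1 -219.4 -15 -0.4; python3 snap.py w12
```

```text
time_s: 31.6
ee_pos: [649.8, -218.5, -2.5]
ee_rot: [158.2, 89.9, 157.9]
force: [0.3, 0.3, -2.1]
gripper_width: 15.8
time_s: 31.77
ee_pos: [651.1, -219.2, -0.8]
ee_rot: [-17.7, 89.9, -18.1]
force: [0.1, -0.2, -2.6]
gripper_width: 15.6
t 31.77 pos [ 651.1 -219.2   -0.8] yaw -0.37 w 15.6 F [ 0.1 -0.2 -2.6] | off [14.2, -0.2, -1.0] rot [0.0, 0.1, 0.0] rows 0.3
[ 651.1 -219.2   -0.8] 0.32
```

View pics/w12.png

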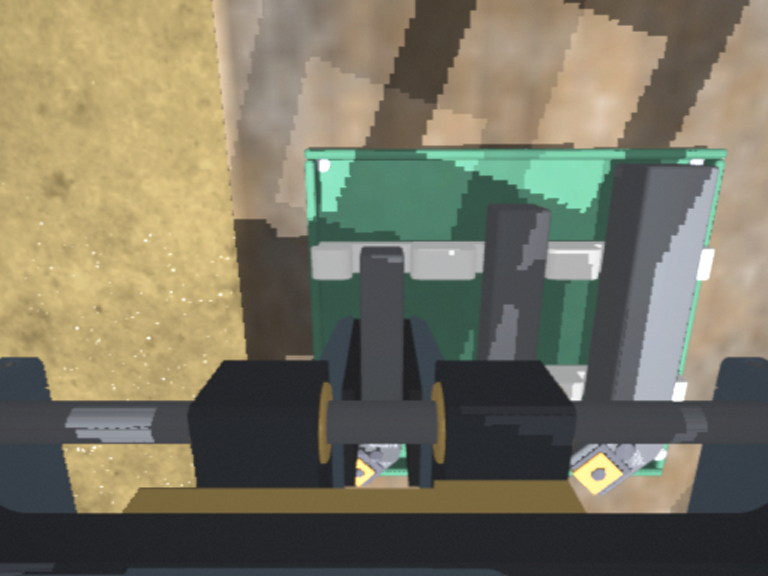

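```bash
python3 -m handwheel '{"gripper":[1,1,1,1,1],"offset":[[6,0,-1],[11,0,-1],[13.5,0,-1],[14,0,-1],[14,0,-1]],"rot":[[0,0,0],[0,0,0],[0,0,0],[0,0,0],[0,0,0]]}'; python3 h.py 650.1 -219.4 -15 -0.4
```

```text
time_s: 32.23
ee_pos: [648.9, -219.1, -15.0]
ee_rot: [157.1, 90.0, 156.7]
force: [-2.7, 1.6, 4.4]
gripper_width: 15.4
t 32.23 pos [ 648.9 -219.1  -15. ] yaw -0.39 w 15.4 F [-2.7  1.6  4.4] | off [0.0, -0.3, 1.2] rot [0.0, -0.0, -0.0] rows 0.0
```

```bash
python3 -m handwheel '{"gripper":[1,1,1],"offset":[[-0.5,0,2],[-0.5,0,2],[0,0,2]],"rot":[[0,0,0],[0,0,0],[0,0,0]]}'; python3 h.py 650.1 -219.4 -15 -0.4; python3 -m handwheel '{"gripper":[0.66,0.66,0.66,0.66],"offset":[[0,0,0],[0,0,0],[0,0,0],[0,0,0]],"rot":[[0,0,0],[0,0,0],[0,0,0],[0,0,0]]}'; python3 -m handwheel '{"gripper":[0.66,0.66,0.66,0.66,0.66],"offset":[[-15,0,0],[-45,0,0],[-85,0,0],[-125,0,0],[-166,0,0]],"rot":[[0,0,0],[0,0,0],[0,0,0],[0,0,0],[0,0,0]]}'; python3 h.py 690 -170 230 0
```

```text
time_s: 32.48
ee_pos: [649.7, -219.1, -15.1]
ee_rot: [172.2, 89.8, 171.8]
force: [-7.1, 1.1, 10.0]
gripper_width: 15.6
t 32.48 pos [ 649.7 -219.1  -15.1] yaw -0.37 w 15.6 F [-7.1  1.1 10. ] | off [-0.1, -0.3, 0.4] rot [0.0, -0.2, -0.0] rows 0.0
time_s: 32.82
ee_pos: [649.6, -219.2, -16.6]
ee_rot: [172.2, 89.8, 171.9]
force: [-5.4, -0.6, 1.3]
gripper_width: 30.8
time_s: 33.23
ee_pos: [652.4, -219.0, 151.6]
ee_rot: [4.6, 89.9, 4.2]
force: [1.5, 0.3, -0.7]
gripper_width: 30.7
t 33.23 pos [ 652.4 -219.   151.6] yaw -0.38 w 30.7 F [ 1.5  0.3 -0.7] | off [-78.3, 49.3, 37.5] rot [-0.4, 0.1, -0.0] rows 2.4
```

```bash
python3 -m handwheel '{"gripper":[0.6,0.6,0.6,0.6,0.6],"offset":[[-35,20,15],[-65,40,30],[-76,49,37],[-76,49,37],[-76,49,37]],"rot":[[0,0,0],[0,0,0],[0,0,0],[0,0,0],[0,0,0]]}';python3 -m handwheel '{"gripper":[0.6,0.6],"offset":[[0,0,0],[0,0,0]],"rot":[[0,0,0],[0,0,0]]}';  python3 snap.py w13; python3 - <<'E'
import cv2
im=cv2.imread('pics/w13_raw.png')
cv2.imwrite('pics/w13c.png',cv2.resize(im[50:205,170:345],None,fx=4,fy=4,interpolation=cv2.INTER_CUBIC))
E
```

```text
time_s: 33.65
ee_pos: [689.5, -170.1, 226.0]
ee_rot: [-16.5, 89.9, -16.9]
force: [-0.6, -0.7, -0.3]
gripper_width: 36.6
time_s: 33.82
ee_pos: [687.4, -171.1, 223.8]
ee_rot: [167.6, 89.8, 167.2]
force: [0.1, 0.2, 0.4]
gripper_width: 36.6
[ 687.4 -171.1  223.8] 0.33
```

View pics/w13c.png

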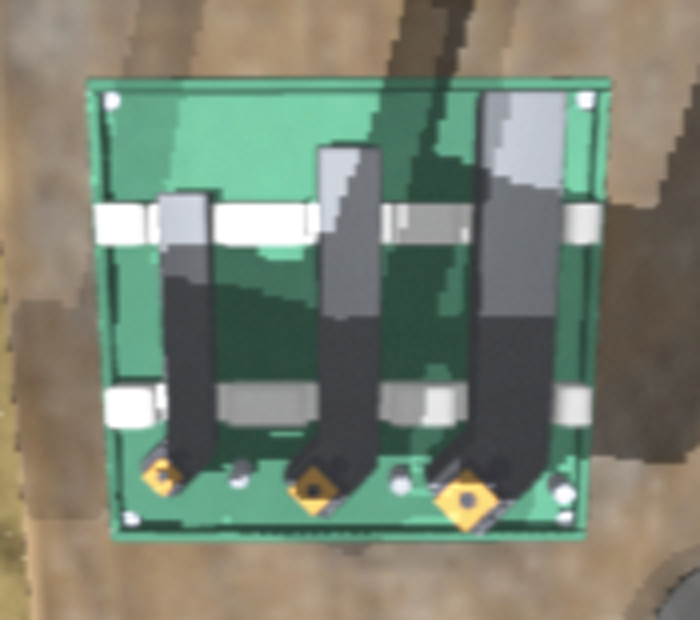

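```bash
cat > chk.py <<'E'
from h import *
def chk(name,org,sc,pts,t,yaw):
    st=np.load(name+'.npy',allow_pickle=True).item(); c=cam('wrist',st)
    a=np.radians(yaw);Rt=np.array([[np.cos(a),-np.sin(a)],[np.sin(a),np.cos(a)]])
    for n,uv,z,L in pts:
        w=Rt.T@(ray(c,(np.array(uv)-(sc-1)/2)/sc+org,z)[0,:2]-t); print(n,w.round(1),'elbow x',(w[0]+L).round(1))
E
python3 - <<'E'
from chk import *
chk('w13',[170,50],4,[('16 back',(184,194),26,80),('16 front',(191,440),26,0),('20 back',(350,147),30,95),('20 front',(350,440),30,0),('25 back',(522,92),35,110),('25 front',(513,440),35,0),('L tooth back',(95,222),21,0),('R tooth back',(602,222),21,0)],np.array([646.5,-167.4]),-0.4)
E
python3 h.py 480 160 60 -8.2
```

```text
16 back [-39.7 -50.9] elbow x 40.3
16 front [ 37.  -51.4] elbow x 37.0
20 back [-53.2   0.1] elbow x 41.8
20 front [36.3  0.3] elbow x 36.3
25 back [-68.3  50.6] elbow x 41.7
25 front [35.4 52. ] elbow x 35.4
L tooth back [-31.3 -79.7] elbow x -31.3
R tooth back [-31.1  79.2] elbow x -31.1
t 33.87 pos [ 687.5 -171.1  224. ] yaw -0.45 w 36.8 F [-0.   0.5  0.2] | off [165.0, 329.4, -209.6] rot [7.8, -0.2, -0.0] rows 10.2
```

```bash
python3 -m handwheel '{"gripper":[0.55,0.55,0.55,0.55,0.55],"offset":[[0,34,-22],[5,68,-44],[10,102,-66],[15,136,-88],[20,170,-110]],"rot":[[7.8,0,0],[7.8,0,0],[7.8,0,0],[7.8,0,0],[7.8,0,0]]}';python3 h.py 482 163.2 30 -8.2
```

```text
time_s: 34.28
ee_pos: [577.8, 0.8, 204.8]
ee_rot: [-179.6, 89.9, 172.1]
force: [0.1, 0.5, 0.4]
gripper_width: 41.2
t 34.28 pos [577.8   0.8 204.8] yaw -8.28 w 41.2 F [0.1 0.5 0.4] | off [175.0, 146.9, -117.9] rot [-0.1, -0.1, 0.0] rows 6.2
```

```bash
python3 -m handwheel '{"gripper":[0.55,0.55,0.55,0.55,0.55],"offset":[[10,30,-24],[25,60,-48],[45,90,-72],[70,118,-95],[95,140,-115]],"rot":[[0,0,0],[0,0,0],[0,0,0],[0,0,0],[0,0,0]]}';python3 -m handwheel '{"gripper":[0.55,0.55,0.55,0.55,0.55],"offset":[[35,4,-2],[65,6,-3],[75,6,-3],[75,6,-3],[75,6,-3]],"rot":[[0,0,0],[0,0,0],[0,0,0],[0,0,0],[0,0,0]]}';python3 h.py 482 163.2 -25 -8.2; python3 snap.py w14
```

```text
time_s: 34.7
ee_pos: [485.4, 155.5, 111.2]
ee_rot: [34.1, 89.9, 25.8]
force: [0.5, 0.6, -1.0]
gripper_width: 41.0
time_s: 35.12
ee_pos: [484.8, 160.4, 37.1]
ee_rot: [-132.7, 90.0, -141.0]
force: [-0.4, -0.8, 0.3]
gripper_width: 41.1
t 35.12 pos [484.8 160.4  37.1] yaw -8.24 w 41.1 F [-0.4 -0.8  0.3] | off [62.1, 2.4, -3.1] rot [-0.0, -0.0, 0.0] rows 1.5
[484.8 160.4  37.1] 1.99
```

View pics/w14.png

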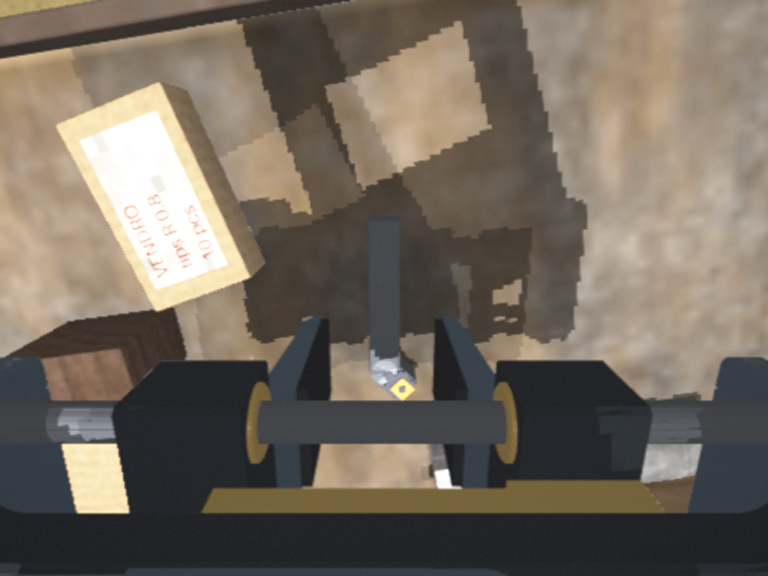

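```bash
python3 - <<'E'
from h import *
st=np.load('w14.npy',allow_pickle=True).item(); c=cam('wrist',st)
for uv,z in (((384,219),16),((385,345),16),((175,312),0),((186,355),0),((124,350),40),((135,395),40),((263,265),0)): print(uv,z,ray(c,np.array(uv)/1.5,z)[0].round(1))
E
```

```text
(384, 219) 16 [438.3 168.2  16. ]
(385, 345) 16 [502.7 159.5  16. ]
(175, 312) 0 [474.3  49.    0. ]
(186, 355) 0 [499.8  48.2   0. ]
(124, 350) 40 [477.4  41.5  40. ]
(135, 395) 40 [500.6  39.7  40. ]
(263, 265) 0 [455.5 101.7   0. ]
```

```bash
python3 -m handwheel '{"gripper":[0.55,0.55,0.55,0.55,0.55],"offset":[[15,2,-2],[35,2,-2],[52,2,-2],[58,2,-2],[60,2,-2]],"rot":[[0,0,0],[0,0,0],[0,0,0],[0,0,0],[0,0,0]]}';python3 -m handwheel '{"gripper":[0.55,0.55],"offset":[[0,0,0],[0,0,0]],"rot":[[0,0,0],[0,0,0]]}';python3 h.py 482.6 162.6 -25 -8
```

```text
time_s: 35.58
ee_pos: [483.3, 162.9, -22.7]
ee_rot: [29.7, 90.0, 21.4]
force: [-0.7, -0.9, 0.4]
gripper_width: 41.2
time_s: 35.75
ee_pos: [483.9, 163.3, -21.8]
ee_rot: [26.9, 89.8, 18.7]
force: [0.9, -0.1, 0.2]
gripper_width: 41.0
t 35.75 pos [483.9 163.3 -21.8] yaw -8.21 w 41.0 F [ 0.9 -0.1  0.2] | off [3.2, -0.9, -1.1] rot [-0.2, 0.1, -0.1] rows 0.1
```

```bash
python3 -m handwheel '{"gripper":[0.55,1,1,1,1],"offset":[[2,0,-1],[2.5,0,-1],[2.5,0,-1],[2.5,0,-1],[2.5,0,-1]],"rot":[[0,0,0],[0,0,0],[0,0,0],[0,0,0],[0,0,0]]}';python3 -m handwheel '{"gripper":[1,1,1,1],"offset":[[0,0,0],[0,0,0],[0,0,0],[0,0,0]],"rot":[[0,0,0],[0,0,0],[0,0,0],[0,0,0]]}';python3 h.py 482.6 162.6 -25 -8;python3 -m handwheel '{"gripper":[1,1,1,1,1],"offset":[[-4,0,0],[-15,0,0],[-45,0,0],[-85,0,0],[-126,0,0]],"rot":[[0,0,0],[0,0,0],[0,0,0],[0,0,0],[0,0,0]]}'; python3 h.py 434 -109 80 5.4
```

```text
time_s: 36.17
ee_pos: [481.6, 163.3, -25.4]
ee_rot: [22.9, 90.0, 14.8]
force: [0.4, -0.6, 0.3]
gripper_width: 17.3
time_s: 36.5
ee_pos: [481.6, 163.3, -25.5]
ee_rot: [15.6, 90.0, 7.4]
force: [0.5, -0.5, 2.2]
gripper_width: 15.5
t 36.5 pos [481.6 163.3 -25.5] yaw -8.18 w 15.5 F [ 0.5 -0.5  2.2] | off [-0.5, -0.5, 1.1] rot [-0.2, 0.0, -0.0] rows 0.0
time_s: 36.92
ee_pos: [480.1, 163.0, 100.7]
ee_rot: [-158.1, 89.8, -166.2]
force: [1.5, 0.7, -1.1]
gripper_width: 15.5
t 36.92 pos [480.1 163.  100.7] yaw -8.19 w 15.5 F [ 1.5  0.7 -1.1] | off [21.1, -275.7, -6.8] rot [-13.6, -0.2, 0.1] rows 6.6
```

```bash
python3 -m handwheel '{"gripper":[1,1,1,1,1],"offset":[[-15,-20,0],[-25,-55,-2],[-30,-95,-4],[-30,-135,-5],[-30,-175,-7]],"rot":[[-3,0,0],[-6,0,0],[-9,0,0],[-12,0,0],[-13.6,0,0]]}'; python3 h.py 424 -109.6 40 5.4
```

```text
time_s: 37.33
ee_pos: [449.2, -10.2, 130.8]
ee_rot: [-2.8, 89.9, 2.8]
force: [0.8, -0.2, -2.3]
gripper_width: 15.6
t 37.33 pos [449.2 -10.2 130.8] yaw 5.61 w 15.6 F [ 0.8 -0.2 -2.3] | off [90.8, -96.4, -34.9] rot [0.2, 0.1, 0.0] rows 3.3
```

```bash
python3 -m handwheel '{"gripper":[1,1,1,1,1],"offset":[[10,-36,-12],[30,-70,-25],[60,-94,-34],[86,-95,-34],[89,-96,-34]],"rot":[[0.2,0,0],[0.2,0,0],[0.2,0,0],[0.2,0,0],[0.2,0,0]]}';python3 -m handwheel '{"gripper":[1,1,1],"offset":[[0,0,0],[0,0,0],[0,0,0]],"rot":[[0,0,0],[0,0,0],[0,0,0]]}'; python3 h.py 424 -109.6 0 5.4
```

```text
time_s: 37.75
ee_pos: [420.7, -107.8, 37.8]
ee_rot: [157.5, 89.5, 162.5]
force: [-0.7, 1.2, -2.4]
gripper_width: 15.7
time_s: 38.0
ee_pos: [426.5, -107.4, 42.8]
ee_rot: [-17.3, 89.8, -12.0]
force: [0.5, -0.1, -1.8]
gripper_width: 15.8
t 38.0 pos [ 426.5 -107.4   42.8] yaw 5.3 w 15.8 F [ 0.5 -0.1 -1.8] | off [42.7, -1.9, -2.8] rot [-0.1, 0.2, 0.1] rows 1.0
```

```bash
python3 -m handwheel '{"gripper":[1,1,1,1,1],"offset":[[15,-2,-2.5],[30,-2,-2.5],[40,-2,-2.5],[43,-2,-2.5],[43,-2,-2.5]],"rot":[[0,0,0],[0,0,0],[0,0,0],[0,0,0],[0,0,0]]}';python3 -m handwheel '{"gripper":[1,1],"offset":[[0,0,0],[0,0,0]],"rot":[[0,0,0],[0,0,0]]}'; python3 h.py 424 -109.6 -15.5 5.4; python3 snap.py w15
```

```text
time_s: 38.42
ee_pos: [423.3, -109.4, -1.2]
ee_rot: [-12.2, 90.0, -6.9]
force: [1.1, -0.1, -1.9]
gripper_width: 15.9
time_s: 38.58
ee_pos: [423.7, -109.9, -0.6]
ee_rot: [-19.0, 89.9, -13.7]
force: [-0.6, 0.2, -1.5]
gripper_width: 15.7
t 38.58 pos [ 423.7 -109.9   -0.6] yaw 5.25 w 15.7 F [-0.6  0.2 -1.5] | off [14.9, 0.3, 0.3] rot [-0.1, 0.1, 0.0] rows 0.4
[ 423.7 -109.9   -0.6] 0.27
```

View pics/w15.png

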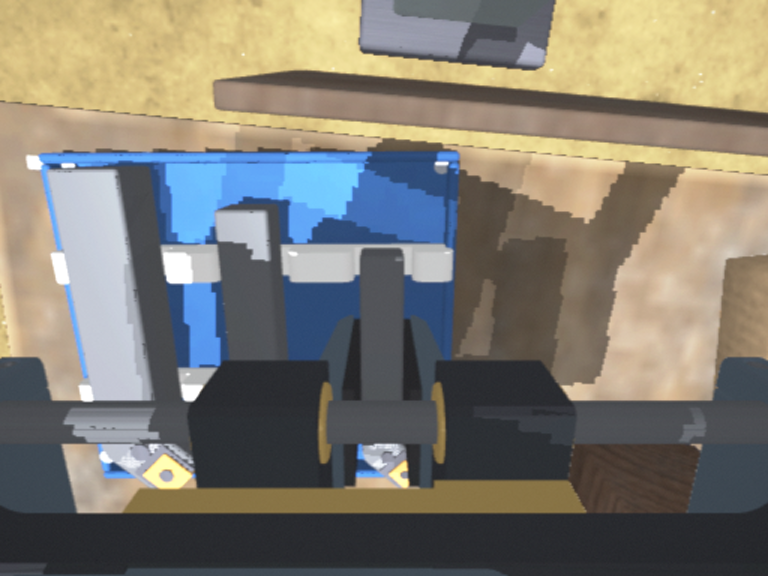

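```bash
python3 -m handwheel '{"gripper":[1,1,1,1,1],"offset":[[6,0.3,0],[11,0.3,0],[13.5,0.3,0],[14.5,0.3,0],[14.5,0.3,0]],"rot":[[0,0,0],[0,0,0],[0,0,0],[0,0,0],[0,0,0]]}'; python3 h.py 424 -109.6 -15.5 5.4
```

```text
time_s: 39.05
ee_pos: [422.2, -109.5, -15.5]
ee_rot: [149.8, 89.9, 155.0]
force: [-1.8, 0.8, 11.5]
gripper_width: 15.3
t 39.05 pos [ 422.2 -109.5  -15.5] yaw 5.21 w 15.3 F [-1.8  0.8 11.5] | off [-0.0, -0.3, 1.8] rot [-0.2, -0.0, -0.0] rows 0.0
```

```bash
python3 -m handwheel '{"gripper":[0.66,0.66,0.66,0.66],"offset":[[0,0,0],[0,0,0],[0,0,0],[0,0,0]],"rot":[[0,0,0],[0,0,0],[0,0,0],[0,0,0]]}'; python3 -m handwheel '{"gripper":[0.66,0.66,0.66,0.66,0.66],"offset":[[-15,0,0],[-45,0,0],[-85,0,0],[-125,0,0],[-166,0,0]],"rot":[[0,0,0],[0,0,0],[0,0,0],[0,0,0],[0,0,0]]}'; python3 h.py 485 -160 210 5
```

```text
time_s: 39.38
ee_pos: [422.6, -109.6, -16.3]
ee_rot: [132.3, 90.0, 137.5]
force: [1.0, 0.6, 0.4]
gripper_width: 31.0
time_s: 39.8
ee_pos: [421.9, -109.4, 151.3]
ee_rot: [153.3, 89.9, 158.5]
force: [1.0, 0.0, -0.9]
gripper_width: 30.6
t 39.8 pos [ 421.9 -109.4  151.3] yaw 5.22 w 30.6 F [ 1.   0.  -0.9] | off [-58.8, -56.1, 58.2] rot [0.2, -0.1, -0.0] rows 2.4
```

```bash
python3 -m handwheel '{"gripper":[0.66,0.66,0.66,0.66,0.66],"offset":[[-20,-20,20],[-40,-40,40],[-58,-56,58],[-58,-56,58],[-58,-56,58]],"rot":[[0,0,0],[0,0,0],[0,0,0],[0,0,0],[0,0,0]]}';python3 -m handwheel '{"gripper":[0.66,0.66],"offset":[[0,0,0],[0,0,0]],"rot":[[0,0,0],[0,0,0]]}';  python3 snap.py w16; python3 - <<'E'
import cv2
im=cv2.imread('pics/w16_raw.png')
cv2.imwrite('pics/w16c.png',cv2.resize(im[25:205,165:355],None,fx=3.3,fy=3.3,interpolation=cv2.INTER_CUBIC))
E
```

```text
time_s: 40.22
ee_pos: [486.1, -160.6, 208.0]
ee_rot: [-3.9, 90.0, 1.2]
force: [-0.3, 0.6, -0.1]
gripper_width: 31.2
time_s: 40.38
ee_pos: [483.8, -159.2, 206.5]
ee_rot: [151.4, 89.8, 156.7]
force: [-0.4, -0.0, 0.2]
gripper_width: 31.1
[ 483.8 -159.2  206.5] 0.22
```

View pics/w16c.png

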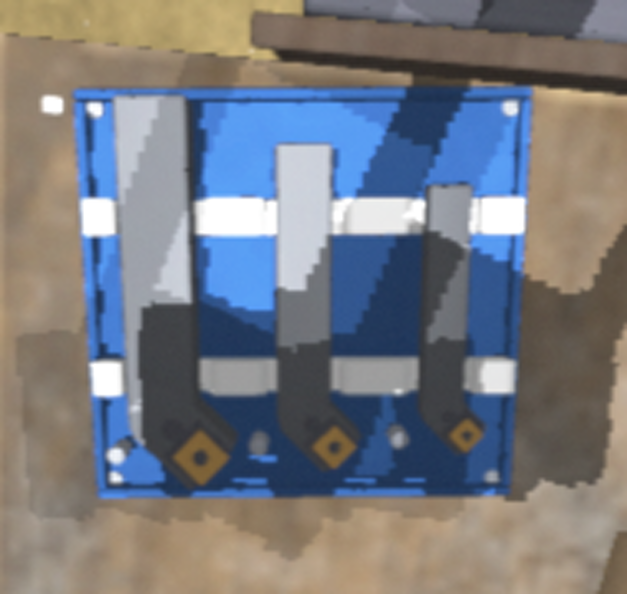

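```bash
python3 - <<'E'
from chk import *
chk('w16',[165,25],3.3,[('25 back',(150,97),35,110),('25 front',(167,378),35,0),('20 back',(303,145),30,95),('20 front',(303,378),30,0),('16 back',(448,186),26,80),('16 front',(443,378),26,0),('L tooth back',(81,217),21,0),('R tooth back',(524,215),21,0)],np.array([425,-161.7]),5.4)
c=cam('top');im=grab_frame('top')[:,:,::-1].copy();s=grab_frame('scene')[:,:,::-1].copy()
cv2.imwrite('pics/topF.png',cv2.resize(im,None,fx=1.5,fy=1.5)); cv2.imwrite('pics/sceneF.png',cv2.resize(s[150:384,230:460],None,fx=2.5,fy=2.5,interpolation=cv2.INTER_CUBIC))
E
```

```text
25 back [-68.6 -51.5] elbow x 41.4
25 front [ 25.2 -49.4] elbow x 25.2
20 back [-53.8  -0.1] elbow x 41.2
20 front [26.  -0.2] elbow x 26.0
16 back [-40.5  50.9] elbow x 39.5
16 front [26.6 51.6] elbow x 26.6
L tooth back [-30.7 -79.8] elbow x -30.7
R tooth back [-30.9  79.2] elbow x -30.9
```

View pics/topF.png

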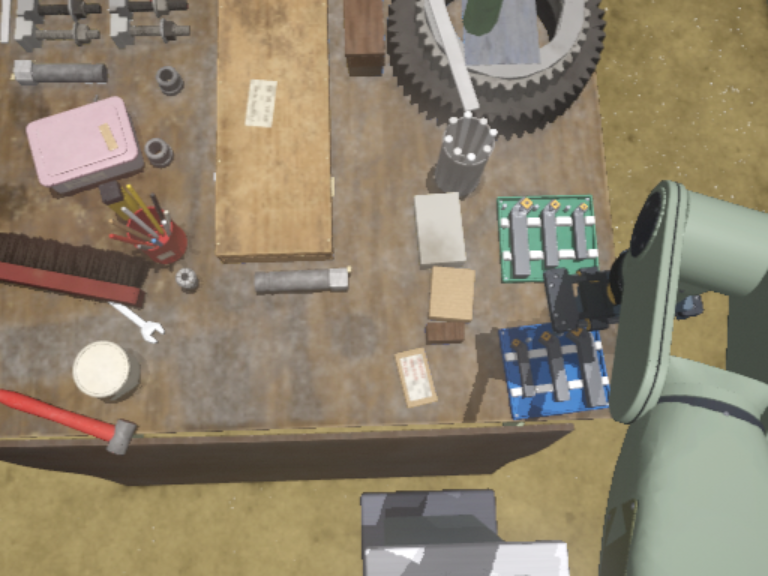

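View pics/sceneF.png

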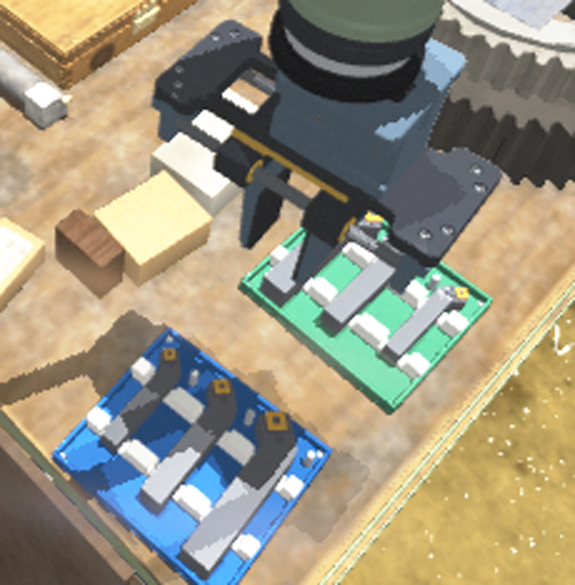

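```bash
python3 -c "
from workcell import *
print(job_done(), state()['time_s'])"
```

```text
the job is handed in; nothing more can be done
the job is handed in; nothing more can be done
```

All five loose tools are back in their trays. The three right-hand tools are in the blue tray, and the small and large left-hand tools are in the green tray beside the one already there. I handed the job in at about 40 s; no verdict was reported.

**Last checks:** these come from wrist-camera views with the arm clear of the trays.

| Tray | Tool | Elbow along the tray (target 41 mm) | Distance from notch centre |
|---|---|---|---|
| Blue | rh_tool_25 | 41.4 mm | about 0.5–2.6 mm |
| Blue | rh_tool_20 | 41.2 mm | about 0.2 mm |
| Blue | rh_tool_16 | 39.5 mm | about 1 mm |
| Green | lh_tool_16 | 40.3 mm | about 1 mm |
| Green | lh_tool_20 (already home) | 41.8 mm | about 0.3 mm |
| Green | lh_tool_25 | 41.7 mm | about 0–1.4 mm |

- **Angle:** the largest turn I measured was about 1.3° (0.02 rad), on rh_tool_25.
- **Height and level:** I judged these only by eye and by contact. The three tools placed last met an upward force as they seated. rh_tool_25 did so more weakly, and lh_tool_25 was let go at its reckoned height without one.
- **Bystanders:** in the last top picture the boring bar and the collet appear in the same places as at the start.

**What went wrong or disagreed:**
- **Finger length:** the first two grips closed on air above rh_tool_25. The fingertips end about 28 mm short of the stated tool point, so I gripped about 25–28 mm lower from then on.
- **lh_tool_16 beside the can:** the gripper's body could have struck the can there. I came in off-centre and let one finger slide the tool across the bench into the grip.
- **Tray positions:** the wrist and top cameras differed by 2–5 mm. I used the wrist view, corrected by the notched bars.

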